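# Pack the gauge blocks into their locked carrier

## Task

Pack the white gauge blocks lying on the black granite plate into their carrier. Squeeze both release tabs of the knob, turn it to released, lift the cover off and lay it on the blue mat; lay every block flat in its own lane (the shorter the block, the shorter its lane; a missing block's lane stays empty), setting it down gently rather than dropping it; then put the cover back fully home and squeeze and turn the knob back to locked, so that both tabs spring out again. Leave the other things on the plate and bench where they are.

Things in the scene. Friction and masses are not known exactly. Their poses are not given: they have to be found in the camera images.
- plate: black granite surface plate, fixed, 300 (x) x 400 (y) mm, its top 60 mm above the bench; origin at the centre of its underside
- mat: flat blue fabric mat, fixed, 290 (x) x 300 (y) mm, 2 mm thick; origin at the centre of its underside
- tray: fixed aluminium tray of the gauge-block carrier, 172 (x) x 228 (y) x 36 mm high, walls 5 mm, inner floor 6 mm above its underside; origin at the centre of its underside. A wooden insert 10 mm high makes six lanes along x, 41 mm wide, in four rows: one lane in each of the two rows beside the steel keeper, two end to end in each outer row. Each lane is 54 mm longer than its block
- cover: loose grey lift-off cover, 184 (x) x 240 (y) mm, 0.5 to 0.8 kg with its knob; 20 mm skirt, fits outside the tray wall with 3 mm play each side, either way round. Origin at its centre, level with the skirt's lower edge; top face 24 mm above. Home, its origin is 16 mm above the tray's, x axes parallel. A lock bar 40 x 9 mm hangs inside the skirt, 4.5 mm short of its edge: parallel to the tabs' line
- knob_grip (a point): point on the axis of the cover's black lock knob at the height to grip it, 51 mm above the cover's origin, 27 mm above its top face. Its x axis is the line through the two release tabs and turns with the knob. The knob is 46 mm across y, 40 mm high, white pointer on top along x; round its foot a steel notch ring, 56 mm across, 7 mm high. The knob is the cover's handle
- knob (a joint): knob angle in rad: 0 = locked; 1.047 (60 degrees counter-clockwise from above) = released, tabs' line and lock bar along the cover's x axis, so the bar passes the keeper's slot (along x, 18 mm wide); locked, it sits under the keeper. Stops at both ends. It turns only while both tabs are pressed in (easily: 0.04 N m); let go at either end, they spring into notches.
- tab_a (a joint): release tab on the knob's +x side: 0 = out, 0.007 m = fully pressed in; the knob is free from about 0.006. Tab face 20 mm wide, 27 mm high, reaching from 18 mm below to 9 mm above knob_grip. The two tab faces are 60 mm apart when out, 46 mm when pressed; each takes about 9 N to press fully
- tab_b (a joint): the same for the tab on the knob's -x side
- block10: white ceramic gauge block, 10 (x, its length) x 35 (y) x 9 mm, lying flat; origin at the centre of its underside. May be absent
- block20: white ceramic gauge block, 20 (x, its length) x 35 (y) x 9 mm, lying flat; origin at the centre of its underside. May be absent
- block30: white ceramic gauge block, 30 (x, its length) x 35 (y) x 9 mm, lying flat; origin at the centre of its underside. May be absent
- block40: white ceramic gauge block, 40 (x, its length) x 35 (y) x 9 mm, lying flat; origin at the centre of its underside. May be absent
- block50: white ceramic gauge block, 50 (x, its length) x 35 (y) x 9 mm, lying flat; origin at the centre of its underside. May be absent
- block60: white ceramic gauge block, 60 (x, its length) x 35 (y) x 9 mm, lying flat; origin at the centre of its underside. May be absent
- lane10 (a point): centre of the floor of the 64 mm long lane, the one for the 10 mm block; x along the lane, z up
- lane20 (a point): centre of the floor of the 74 mm long lane, the one for the 20 mm block; x along the lane, z up
- lane30 (a point): centre of the floor of the 84 mm long lane, the one for the 30 mm block; x along the lane, z up
- lane40 (a point): centre of the floor of the 94 mm long lane, the one for the 40 mm block; x along the lane, z up
- lane50 (a point): centre of the floor of the 104 mm long lane, the one for the 50 mm block; x along the lane, z up
- lane60 (a point): centre of the floor of the 114 mm long lane, the one for the 60 mm block; x along the lane, z up
- ring_gauge: steel ring gauge, 44 mm outside, 18 mm high, on the granite plate; origin at the centre of its underside; bystander
- vblock: dark steel V-block, 45 x 45 mm, about 36 mm high, on the granite plate; origin at the centre of its underside; bystander
- caliper: steel digital caliper with a black display, 235 mm long, lying flat on the bench beyond the carrier; bystander
- plug_gauge: plug gauge, a 140 mm aluminium handle with steel ends, lying on the bench; bystander

How it is judged:
By the outcome, as a careful person would: the job done as asked, in the order asked, and still so for the second after the job is handed in, with the robot touching nothing.
Of block10, block20, block30, block40, block50, block60 only 4 to 6 are there at a start; the rules pass over those that are not, and their reading is None.
At some moment in a run one of block10, block20, block30, block40, block50, block60 may be knocked a few centimetres aside while the robot is not near it.
It also fails if it takes over 210 s, if anything falls off the work surface, if the arm or the gripper's body presses on something with over 40 N, if the wrist force passes 120 N, or if a joint passes its speed limit or range.

## Robot

A 7-joint arm with a two-finger parallel gripper is mounted at the origin on the work surface. World frame = base frame: x ahead of the robot, y to its left, z up, the work surface at z = 0. Lengths are in m, angles in rad, forces in N, time in s.
With the tool pointing down it reaches from about 0.425 to 0.925 m from the base axis. Payload 6.8 kg.
Tool frame: the origin (TCP) lies on the centre line of the jaws, within the pads' length; the fingertips stand 14 mm ahead of it and the grasp point (between the pads) lies 5 mm behind it; x points along the fingers, z is the direction in which the jaws open and shut, and the axes are right-handed (so a half turn about x gives the same grasp; the last joint's range is limited). The gripper opens to 85 mm and grips with 20 to 120 N. Pads are 22 mm wide; open, the fingers measure 114 mm over their backs; the gripper's body (76 mm by 85 mm) begins 54 mm behind the grasp point. The pads swing forward as they close: fully open they stand 13 mm farther back than shut.
Start: joints at [1.187, 0.477, 0.022, 1.555, -0.011, 1.109, -0.083], TCP at [0.184, -0.65, 0.245] pointing down, gripper open.
Joint ranges: [-2.96, 2.96], [-0.34, 2.1], [-1.41, 1.46], [0.24, 2.44], [-1.37, 4.51], [0.17, 1.92], [-2.96, 2.96]. Speed limits (rad/s): [2.39, 2.39, 3.14, 3.14, 3.14, 3.14, 3.14].

## Interface

Orientations are given as a rotation vector (axis times angle).
In Python, from bench import r gives the robot as it stands.
- The arm moves only by the shell command python3 -m inch 'ROWS' [FORCE]. ROWS is JSON, a list that holds one entry, the list of rows, each a list of 7 numbers: the closure in counts, from 0 (fully open) to 255 (shut), then the shift along the world's x, y, z in cm, then the turn, a rotation vector about the world's x, y, z in degrees. In form: [[[gripper, tx, ty, tz, rx, ry, rz], ...]]. A call has 1 to 12 rows; each row shifts and turns the commanded pose from where the row before left it; what a row does not reach is not made up. A row lasts 1/12 s, in which the tool goes at most 41.7 mm and 7.16 degrees, less where a joint would pass 70% of its speed; a pose out of reach is approached as far as the arm can. A call with a gripper value outside its range is refused whole. The fingers move at their own pace and stop on an object; FORCE is the grip in N (left out, the last holds). Time passes only in rows, so rows that do not move let the fingers close. It gives the time, the measured TCP pose, the force and the opening at its end, in the units of the state.
- r.get_obs(): the state, without advancing time (a new reading comes with each control period).
- r.grab_frame(name): name is "scene" or "top" or "wrist"; returns a dict with "frame" (420x560x3 uint8, blue, green, red), "mtx" (3x3 intrinsics, pixels), "dist" ([k1, k2, p1, p2, k3] as OpenCV has them; the pictures are not rectified), "extrinsics" (4x4, takes a point from camera to world coordinates). Camera axes: x right, y up, looking along -z (the intrinsics and any distortion apply to the point x, -y, -z); pixel columns grow to the right and rows downward; lengths in m; the calibration is good to about 2 mm. A picture is of the moment at which its call begins. There is no depth.
- r.hand_in(): hands the job in, once; it reports no verdict.
Trained networks look in a picture, given as the dict that the camera call returned (one of the last four; its "shot" number tells which), for a name from the list of things; names that differ only in an ending like _2 or _b are one class to them, and where a whole thing is asked for, a point or a joint stands for the part that bears it (a point fixed in the world has none). Each returns a list of dicts, best first, with "score" (0 to 1); they miss things now and then, are a little off and sometimes report something else, mostly with a low value. They report only what shows in the picture. A call takes as long as a camera call.
- r.look_for(picture, target): "location" ([column, row] in pixels, amid what is visible of it).
- r.pinpoint(picture, target): "location" ([column, row] in pixels: a listed point, or the origin of a listed thing).
The state is a dict: "clock": time; "joints": joint angles; "qvel": joint speeds; "tau": joint torques, N m; "tcp_pos": TCP position; "orientation": TCP orientation; "contact_force": force on the tool from outside, world axes, zero at the start; "moment": the same for the moment, N m; "grip_width": finger opening in m.
Only numpy, scipy, OpenCV 4.12 (cv2) and the standard library are available. Lean on these libraries where they do the work, as an engineer would, in place of code of your own. Each camera call takes 0.05 s, during which the arm holds its last target.

## Working session

There is one attempt and no reset: what is moved stays moved. The work goes in short steps, Python scripts to look and compute and a shell command to move; the robot and the scene stay as the last step left them, time stands still between calls to the robot, and variables do not carry over. Pictures are saved under pics/ and viewed, and the job is handed in when it is done.

```bash
ls -la; mkdir -p pics; cat > h.py <<'E'
import numpy as np, cv2
from bench import r
def grab(name,save=None):
    p=r.grab_frame(name)
    if save: cv2.imwrite('pics/'+save,p['frame'])
    return p
def ray(p,px):
    K=np.array(p['mtx']);D=np.array(p['dist'],float)
    u=cv2.undistortPoints(np.array([[px]],float),K,D)[0,0]
    E=np.array(p['extrinsics'])
    d=E[:3,:3]@np.array([u[0],-u[1],-1.0])
    return E[:3,3],d
def at_z(p,px,z):
    o,d=ray(p,px)
    return o+d*(z-o[2])/d[2]
def proj(p,X):
    E=np.array(p['extrinsics']);c=E[:3,:3].T@(np.array(X,float)-E[:3,3])
    q=cv2.projectPoints(np.array([[c[0],-c[1],-c[2]]]),np.zeros(3),np.zeros(3),np.array(p['mtx']),np.array(p['dist'],float))[0][0,0]
    return q
def tri(*obs):
    A=np.zeros((3,3));b=np.zeros(3)
    for p,px in obs:
        o,d=ray(p,px);d=d/np.linalg.norm(d);M=np.eye(3)-np.outer(d,d);A+=M;b+=M@o
    return np.linalg.solve(A,b)
E
python3 - <<'E'
from h import *
np.set_printoptions(precision=4,suppress=True)
o=r.get_obs(); print(o)
for n in ("scene","top","wrist"):
    p=grab(n,n+'0.png'); print(n,p['shot'],np.array(p['extrinsics'])[:3],np.array(p['mtx']).tolist(),p['dist'])
E
```

```text
total 12
drwxr-xr-x  3 agent agent 4096 Dec  5 18:21 .
drwxr-xr-x 23 root  root  4096 Dec  5 18:21 ..
drwxr-xr-x  2 agent agent 4096 Dec  5 18:21 pics
{'clock': 0.0, 'joints': array([ 1.1869,  0.4779,  0.0223,  1.5565, -0.0115,  1.1093, -0.0831]), 'qvel': array([-0.0021, -0.0006,  0.0015,  0.0004,  0.0005, -0.0019,  0.0004]), 'tau': array([ -0.0002, -59.6449,   1.6082, -28.1202,   0.0125,   0.0094,
         0.0001]), 'tcp_pos': array([ 0.1836, -0.649 ,  0.2443]), 'orientation': array([ 1.0047,  1.3288, -1.0031]), 'contact_force': array([-0.8395,  0.4912, -0.3078]), 'moment': array([ 0.0199, -0.0015,  0.0131]), 'grip_width': 0.0855684262556727}
scene 1 [[-0.619  -0.4788  0.6226  1.3351]
 [ 0.7853 -0.3894  0.4813  0.5492]
 [ 0.0119  0.7868  0.617   0.7914]] [[496.551552220872, 0.0, 278.26551495744565], [0.0, 496.551552220872, 210.96994169180013], [0.0, 0.0, 1.0]] [-0.1856  0.      0.      0.      0.    ]
top 2 [[-0.001   0.9819 -0.1894  0.3424]
 [-1.     -0.0006  0.0024  0.0094]
 [ 0.0023  0.1894  0.9819  1.3489]] [[532.1474679893861, 0.0, 278.40423815668055], [0.0, 532.1474679893861, 210.4911792113161], [0.0, 0.0, 1.0]] [-0.0166  0.      0.      0.      0.    ]
wrist 3 [[ 0.2728  0.9283  0.2526  0.2478]
 [-0.9621  0.264   0.0688 -0.6316]
 [-0.0029 -0.2618  0.9651  0.3721]] [[289.18573243827245, 0.0, 281.934152089766], [0.0, 289.18573243827245, 210.28762709204966], [0.0, 0.0, 1.0]] [-0.0423  0.      0.      0.      0.    ]
```

View pics/scene0.png

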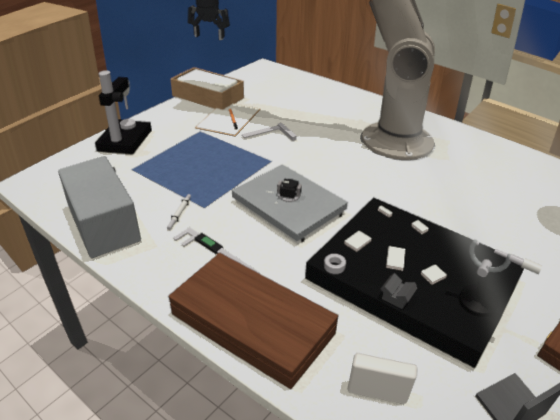

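View pics/top0.png

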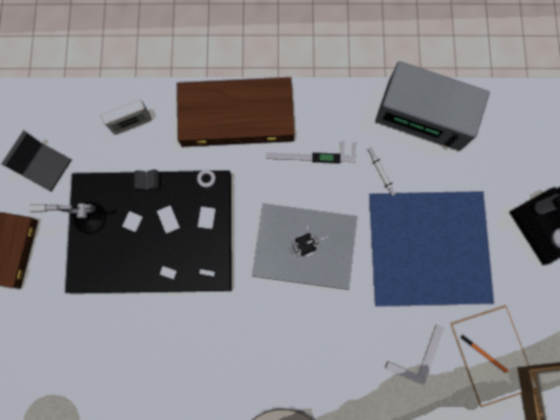

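View pics/wrist0.png

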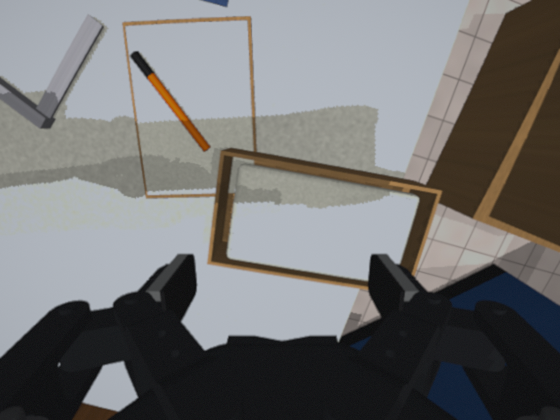

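```bash
python3 - <<'E'
from h import *
np.set_printoptions(precision=4,suppress=True)
p=grab("top"); s=grab("scene")
for n in ["knob_grip","cover","tray","plate","mat","tab_a","vblock","ring_gauge","block10","block20","block30","block40","block50","block60","lane10"]:
    for f,q in (("top",p),("scene",s)):
        try:
            a=[(np.round(x['location'],1).tolist(),round(x['score'],2)) for x in r.pinpoint(q,n)[:3]]
            b=[(np.round(x['location'],1).tolist(),round(x['score'],2)) for x in r.look_for(q,n)[:3]]
        except Exception as e: a=b=str(e)
        print(n,f,'PIN',a,'LOOK',b)
print(r.get_obs()['clock'])
E
```

```text
knob_grip top PIN [] LOOK [([306.6, 244.8], 0.71)]
knob_grip scene PIN [([289.3, 185.3], 0.7)] LOOK [([289.5, 187.9], 0.97)]
cover top PIN [([303.8, 247.8], 0.86), ([306.2, 245.0], 0.22)] LOOK [([306.3, 246.9], 0.75)]
cover scene PIN [([287.5, 204.3], 0.74)] LOOK [([290.7, 201.7], 0.75), ([419.4, 226.3], 0.58), ([298.7, 192.8], 0.47)]
tray top PIN [] LOOK []
tray scene PIN [] LOOK [([323.1, 225.0], 0.73)]
plate top PIN [([154.7, 232.3], 0.75)] LOOK [([133.5, 223.3], 0.67)]
plate scene PIN [([416.8, 284.0], 0.96), ([434.4, 275.9], 0.73), ([288.1, 183.5], 0.6)] LOOK [([420.4, 274.1], 0.64), ([310.7, 229.3], 0.41)]
mat top PIN [([429.4, 248.5], 0.69)] LOOK [([430.7, 248.3], 0.59)]
mat scene PIN [([203.7, 164.3], 0.88), ([324.1, 211.7], 0.21)] LOOK [([202.9, 165.7], 0.78), ([383.5, 209.2], 0.47)]
tab_a top PIN it knows: block, caliper, cover, knob_grip, lane, mat, plate, plug_gauge, ring_gauge, tray, vblock LOOK it knows: block, caliper, cover, knob_grip, lane, mat, plate, plug_gauge, ring_gauge, tray, vblock
tab_a scene PIN it knows: block, caliper, cover, knob_grip, lane, mat, plate, p
[... 1987 characters left out ...]
[134.3, 221.8], 0.65)]
block50 scene PIN [([355.1, 244.8], 0.87), ([395.4, 257.0], 0.8), ([419.7, 231.5], 0.64)] LOOK [([356.5, 243.6], 0.75), ([394.6, 257.7], 0.62), ([432.4, 271.5], 0.59)]
block60 top PIN [([208.9, 219.0], 0.59), ([167.5, 217.7], 0.59), ([207.1, 274.0], 0.51)] LOOK [([168.8, 218.0], 0.77), ([207.0, 219.5], 0.67), ([134.3, 221.8], 0.65)]
block60 scene PIN [([355.1, 244.8], 0.87), ([395.4, 257.0], 0.8), ([419.7, 231.5], 0.64)] LOOK [([356.5, 243.6], 0.75), ([394.6, 257.7], 0.62), ([432.4, 271.5], 0.59)]
lane10 top PIN [] LOOK []
lane10 scene PIN [([253.7, 196.5], 0.66), ([303.0, 227.1], 0.63), ([324.5, 212.4], 0.57)] LOOK [([314.6, 226.6], 0.81), ([206.1, 241.9], 0.25)]
3.05
```

```bash
cat >> h.py <<'E'
np.set_printoptions(precision=4,suppress=True)
from scipy.spatial.transform import Rotation as R
def crop(p,x0,y0,w,h,k,name):
    im=p['frame'][y0:y0+h,x0:x0+w]; cv2.imwrite('pics/'+name,cv2.resize(im,None,fx=k,fy=k,interpolation=cv2.INTER_CUBIC))
def rects(mask_cnt,p,z):
    pts=np.array([at_z(p,c,z)[:2] for c in mask_cnt.reshape(-1,2).astype(float)])
    (c,(w,h),a)=cv2.minAreaRect((pts*1000).astype(np.float32))
    if w<h: w,h,a=h,w,a+90
    a=(a+90)%180-90
    return np.array(c),w,h,a
def tool():
    o=r.get_obs(); M=R.from_rotvec(o['orientation']).as_matrix()
    return o,M
E
python3 - <<'E'
from h import *
o,M=tool(); print(M)
p=grab("top"); f=p['frame']
crop(p,230,190,150,110,5,'top_cov.png'); crop(p,60,160,180,140,4,'top_plate.png')
g=cv2.cvtColor(f,cv2.COLOR_BGR2GRAY)
# blocks
m=np.zeros_like(g); m[175:290,70:230]=(g[175:290,70:230]>110)*255
cs,_=cv2.findContours(m,cv2.RETR_EXTERNAL,cv2.CHAIN_APPROX_NONE)
for c in cs:
    if cv2.contourArea(c)>15:
        print('blk',cv2.contourArea(c),c.reshape(-1,2).mean(0),*rects(c,p,0.069))
hsv=cv2.cvtColor(f,cv2.COLOR_BGR2HSV)
print(f[225,270],f[280,340],f[300,300])
m=((g<165)&(g>90)).astype(np.uint8)*255; m2=np.zeros_like(m); m2[190:300,240:366]=m[190:300,240:366]
m2=cv2.morphologyEx(m2,cv2.MORPH_OPEN,np.ones((5,5)))
cs,_=cv2.findContours(m2,cv2.RETR_EXTERNAL,cv2.CHAIN_APPROX_NONE)
for c in cs:
    if cv2.contourArea(c)>1000: print('cover',*rects(c,p,0.040))
m=cv2.inRange(hsv,(100,80,20),(130,255,160)); m[:,:350]=0;m[:,510:]=0
cs,_=cv2.findContours(m,cv2.RETR_EXTERNAL,cv2.CHAIN_APPROX_NONE)
for c in cs:
    if cv2.contourArea(c)>1000: print('mat',*rects(c,p,0.002))
m=((g<40)).astype(np.uint8)*255; m[:,240:]=0;m[:160]=0;m[:,:62]=0
cs,_=cv2.findContours(m,cv2.RETR_EXTERNAL,cv2.CHAIN_APPROX_NONE)
for c in cs:
    if cv2.contourArea(c)>1000: print('plate',*rects(c,p,0.06))
E
```

```text
[[ 0.      0.9622  0.2723]
 [-0.      0.2723 -0.9622]
 [-1.      0.      0.    ]]
blk 44.0 [206.5    272.3438] [438.5665 178.5928] 32.976619720458984 10.16971492767334 80.59858703613281
blk 105.5 [167.7179 272.2051] [439.0862 271.8593] 35.44016647338867 20.18819236755371 71.87594604492188
blk 210.5 [131.8039 221.1765] [562.8892 363.939 ] 40.38786315917969 35.78230667114258 -23.751502990722656
blk 258.5 [206.     217.1905] [572.6273 182.6554] 50.022666931152344 35.08269119262695 -7.79620361328125
blk 317.0 [167.8788 218.9394] [568.6404 276.4534] 60.33384323120117 35.38593292236328 23.731029510498047
blk 63.0 [ 81.5    209.4118] [590.472  487.6901] 30.5799617767334 20.461952209472656 -5.356498718261719
blk 65.5 [205.5455 180.3818] [664.9814 185.71  ] 39.952213287353516 28.05246353149414 89.9589614868164
[129 124 119] [129 123 120] [182 173 170]
cover [506.4067 -58.8385] 246.35240173339844 191.73367309570312 82.07572174072266
mat [ 506.5483 -379.9938] 295.5304260253906 285.28955078125 -88.83935236930847
plate [541.606  322.2444] 394.8426818847656 293.0103454589844 -89.07778471708298
```

View pics/top_cov.png

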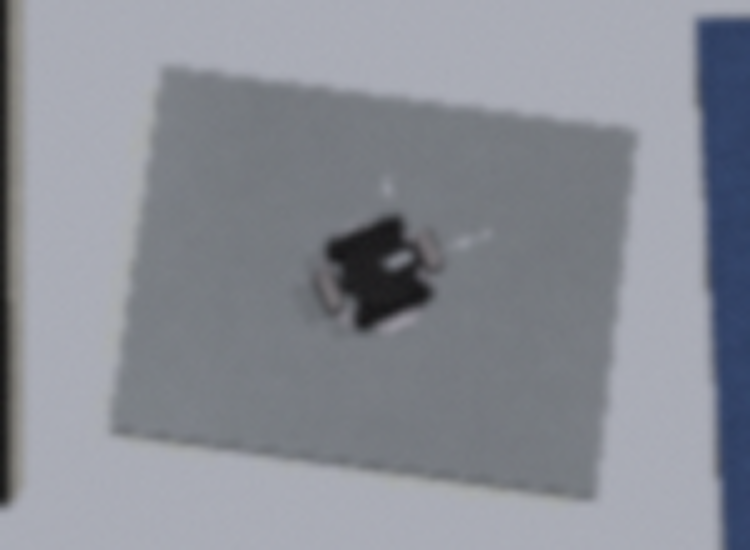

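View pics/top_plate.png

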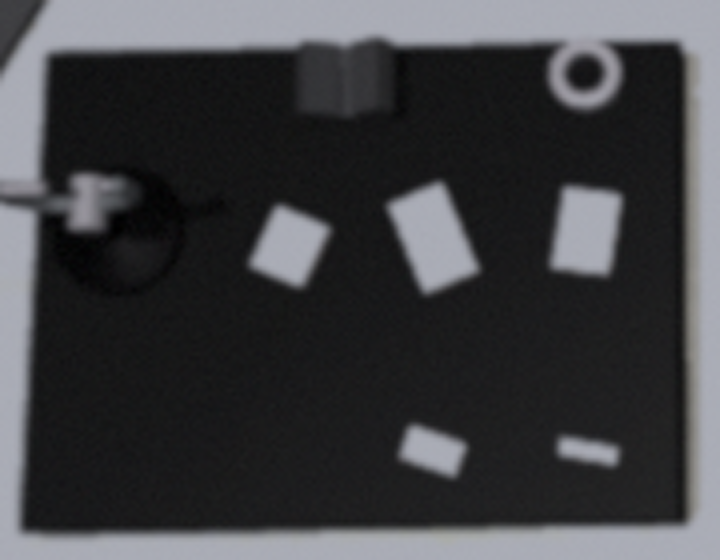

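```bash
python3 -m inch '[[[0,1.75,3.3,0,0,0,0.35],[0,1.75,3.3,0,0,0,0.35],[0,1.75,3.3,0,0,0,0.35],[0,1.75,3.3,0,0,0,0.35],[0,1.75,3.3,0,0,0,0.35],[0,1.75,3.3,0,0,0,0.35],[0,1.75,3.3,0,0,0,0.35],[0,1.75,3.3,0,0,0,0.35],[0,1.75,3.3,0,0,0,0.35]]]' && python3 -m inch '[[[0,1.75,3.3,0,0,0,0.35],[0,1.75,3.3,0,0,0,0.35],[0,1.75,3.3,0,0,0,0.35],[0,1.75,3.3,0,0,0,0.35],[0,1.75,3.3,0,0,0,0.35],[0,1.75,3.3,0,0,0,0.35],[0,1.75,3.3,0,0,0,0.35],[0,1.75,3.3,0,0,0,0.35],[0,1.75,3.3,0,0,0,0.35],[0,0,0,0,0,0,0]]]'
python3 - <<'E'
from h import *
o,M=tool(); print(M,o['joints'])
p=grab("wrist",'w1.png'); print(np.array(p['extrinsics']))
k=r.pinpoint(p,"knob_grip"); c=r.pinpoint(p,"cover"); print(k,c)
s=grab("scene"); ks=r.pinpoint(s,"knob_grip"); print(ks)
if k: print('knob wrist',at_z(p,k[0]['location'],0.067))
if c: print('cover wrist',at_z(p,c[0]['location'],0.016))
if ks: print(at_z(s,ks[0]['location'],0.067))
if k and ks: print('tri',tri((p,k[0]['location']),(s,ks[0]['location'])))
print(proj(p,[0.506,-0.058,0.067]))
E
```

```text
clock: 3.85
tcp_pos: [0.3419, -0.3509, 0.2456]
orientation: [0.962, 1.347, -0.962]
contact_force: [-0.0, -0.3, -0.4]
grip_width: 0.0856
clock: 4.68
tcp_pos: [0.5019, -0.0475, 0.2461]
orientation: [0.917, 1.37, -0.908]
contact_force: [0.4, 0.6, 1.1]
grip_width: 0.0855
[[ 0.0035  0.9226  0.3857]
 [ 0.0039  0.3856 -0.9226]
 [-1.      0.0048 -0.0022]] [ 0.3272  0.2218 -0.4064  1.9358  0.0993  1.     -1.2986]
[[ 0.3861  0.8911  0.2383  0.5629]
 [-0.9224  0.374   0.0961 -0.0229]
 [-0.0035 -0.2569  0.9664  0.3741]
 [ 0.      0.      0.      1.    ]]
[{'location': [292.7, 196.0], 'score': 0.64}] [{'location': [288.4, 184.9], 'score': 0.56}, {'location': [10.3, 15.0], 'score': 0.35}]
[{'location': [288.9, 187.7], 'score': 0.89}]
knob wrist [ 0.5065 -0.058   0.067 ]
cover wrist [ 0.5081 -0.0533  0.016 ]
[ 0.5128 -0.0539  0.067 ]
tri [ 0.5055 -0.059   0.0607]
[292.4881 196.3761]
```

View pics/w1.png

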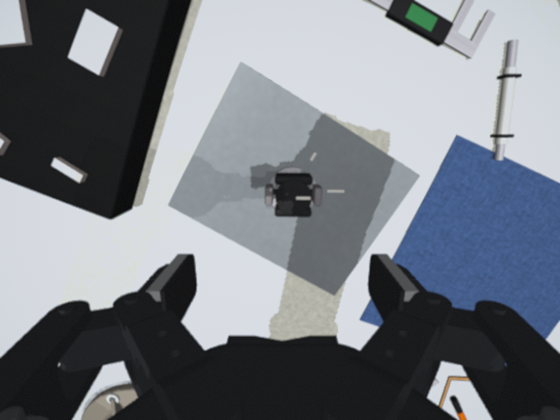

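```bash
python3 - <<'E'
from h import *
p=grab("wrist"); crop(p,160,55,270,250,3,'w1c.png')
f=p['frame']
g=cv2.cvtColor(f,cv2.COLOR_BGR2GRAY)
cs=np.array([[240,62],[419,177],[335,296],[169,206]],np.float32).reshape(-1,1,2)
cs=cv2.cornerSubPix(g,cs,(6,6),(-1,-1),(cv2.TERM_CRITERIA_EPS+cv2.TERM_CRITERIA_COUNT,50,0.01)).reshape(-1,2)
print(cs)
P=np.array([at_z(p,c,0.040)[:2] for c in cs]); print(P)
d=[np.linalg.norm(P[i]-P[(i+1)%4]) for i in range(4)]; print(d, P.mean(0))
for i in range(4):
    v=P[(i+1)%4]-P[i]; print(np.degrees(np.arctan2(v[1],v[0])))
print('0.016:',[at_z(p,c,0.016)[:2] for c in cs])
E
```

```text
[[240.      62.    ]
 [419.     177.    ]
 [338.1245 295.6038]
 [169.4409 204.9272]]
[[ 0.6103  0.0359]
 [ 0.5735 -0.1995]
 [ 0.3967 -0.1773]
 [ 0.4319  0.0609]]
[np.float64(0.23819255798392447), np.float64(0.17812393236382748), np.float64(0.24076987171939582), np.float64(0.18010855651143035)] [ 0.5031 -0.07  ]
-98.88445690987993
172.85700873197948
81.60206034210435
-7.979536800820573
0.016: [array([0.6139, 0.0408]), array([ 0.5744, -0.2115]), array([ 0.3849, -0.1877]), array([0.4226, 0.0676])]
```

View pics/w1c.png

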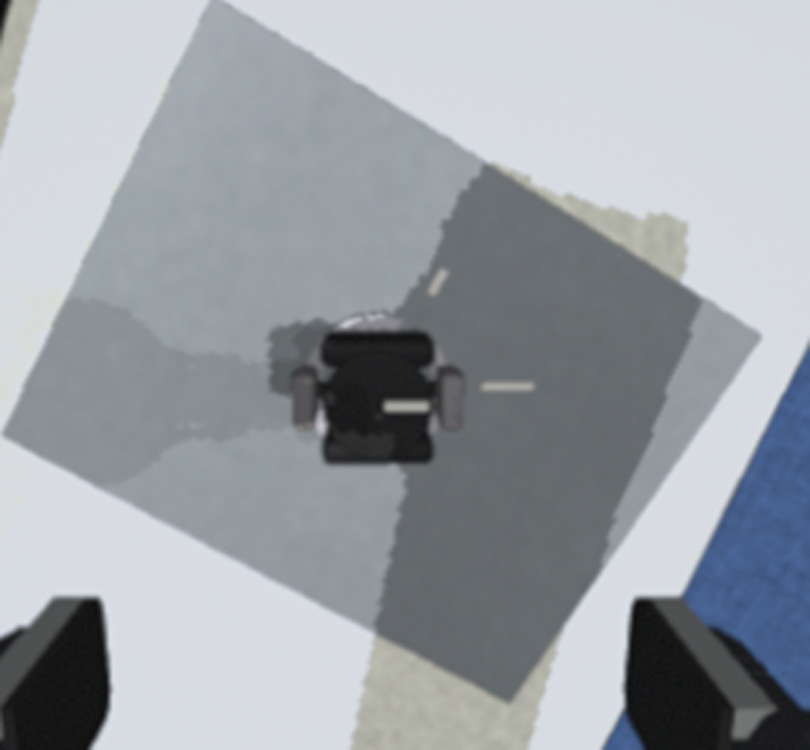

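```bash
python3 - <<'E'
from h import *
p=grab("wrist"); o,M=tool(); print(o['tcp_pos'],M[:,2],np.degrees(np.arctan2(M[1,2],M[0,2])))
g=cv2.cvtColor(p['frame'],cv2.COLOR_BGR2GRAY)
cs=np.array([[230.7,56],[414,167.7],[330,289.3],[161.7,200]],np.float32).reshape(-1,1,2)
cs=cv2.cornerSubPix(g,cs,(5,5),(-1,-1),(cv2.TERM_CRITERIA_EPS+cv2.TERM_CRITERIA_COUNT,50,0.01)).reshape(-1,2)
print(cs)
P=np.array([at_z(p,c,0.040)[:2] for c in cs]); print(P)
d=[np.linalg.norm(P[i]-P[(i+1)%4]) for i in range(4)]; print(d, P.mean(0))
for i in range(4):
    v=P[(i+1)%4]-P[i]; print(np.degrees(np.arctan2(v[1],v[0])))
k=r.pinpoint(p,"knob_grip"); print(k)
if k: print(at_z(p,k[0]['location'],0.067))
# tabs ends in crop px: left tab outer x 292/3+160, right 465/3+160 ; mid
for z in (0.076,):
  print('tabs',at_z(p,[160+(292+315)/6,55+(370+430)/6],z),at_z(p,[160+(440+465)/6,55+(368+430)/6],z))
print('pointer',at_z(p,[160+384/3,55+407/3],0.08),at_z(p,[160+430/3,55+407/3],0.08))
print('proj tcp line',[proj(p,o['tcp_pos']+M[:,0]*d) for d in (0.014,-.005,0.1,.18)])
E
```

```text
[ 0.4983 -0.057   0.2453] [ 0.3738 -0.9275  0.0004] -68.04738801255563
[[230.875   52.9389]
 [413.5434 166.1612]
 [329.2465 289.1452]
 [159.8643 199.4775]]
[[ 0.6151  0.0477]
 [ 0.5821 -0.1876]
 [ 0.401  -0.1626]
 [ 0.4341  0.0734]]
[np.float64(0.23760802458389668), np.float64(0.18280357236868885), np.float64(0.23835010350157557), np.float64(0.18284381588712195)] [ 0.5081 -0.0573]
-97.98221790805704
172.1665325228462
82.02755708893113
-8.066036532613358
[{'location': [284.0, 185.3], 'score': 0.66}]
[ 0.5095 -0.0552  0.067 ]
tabs [ 0.4991 -0.0337  0.076 ] [ 0.5188 -0.0816  0.076 ]
pointer [ 0.508  -0.0602  0.08  ] [ 0.5139 -0.0749  0.08  ]
proj tcp line [array([281.0671, 260.7656]), array([280.8994, 278.1038]), array([281.504 , 215.6657]), array([281.7037, 195.0754])]
```

```bash
python3 -m inch '[[[0,0.5,0,-2.5,0,0,0],[0,0.5,0,-3,0,0,0],[0,0,0,-3,0,0,0],[0,0,0,-3,0,0,0],[0,0,0,-2,0,0,0],[0,0,0,-1,0,0,0],[0,0,0,0,0,0,0],[0,0,0,0,0,0,0],[0,0,0,0,0,0,0]]]'
python3 - <<'E'
from h import *
p=grab("wrist",'w2.png'); o,M=tool(); print(o['tcp_pos'],M[:,2],np.degrees(np.arctan2(M[1,2],M[0,2])))
k=r.pinpoint(p,"knob_grip"); print(k)
if k: print(at_z(p,k[0]['location'],0.067))
print('proj tcp line',[proj(p,o['tcp_pos']+M[:,0]*d) for d in (0.014,-.005,)], proj(p,[.5083,-.0573,.067]))
E
```

```text
clock: 5.83
tcp_pos: [0.5099, -0.0557, 0.1017]
orientation: [0.922, 1.365, -0.92]
contact_force: [-0.1, -0.8, 0.2]
grip_width: 0.0855
[ 0.51   -0.0557  0.1019] [ 0.3759 -0.9267  0.0014] -67.92023619899277
[{'location': [282.0, 248.9], 'score': 0.71}]
[ 0.5085 -0.0568  0.067 ]
proj tcp line [array([281.1466, 260.7801]), array([280.9787, 278.1434])] [282.6125 249.4447]
```

View pics/w2.png

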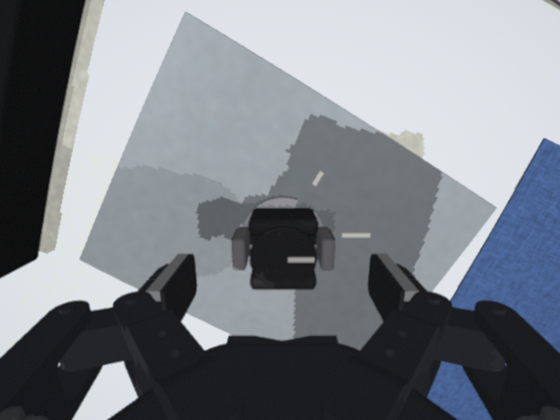

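```bash
python3 -m inch '[[[0,-0.15,-0.1,-1.5,0,0,0],[0,0,0,-1.4,0,0,0],[0,0,0,-1,0,0,0],[0,0,0,0,0,0,0],[0,0,0,0,0,0,0]]]' && python3 -m inch '[[[255,0,0,0,0,0,0],[255,0,0,0,0,0,0],[255,0,0,0,0,0,0],[255,0,0,0,0,0,0],[255,0,0,0,0,0,0],[255,0,0,0,0,0,0],[255,0,0,0,0,0,0],[255,0,0,0,0,0,0]]]' 50
python3 - <<'E'
from h import *
p=grab("wrist",'w3.png'); o,M=tool(); print(o)
E
```

```text
clock: 6.35
tcp_pos: [0.5074, -0.0564, 0.0615]
orientation: [0.92, 1.367, -0.92]
contact_force: [-0.2, -0.0, -0.4]
grip_width: 0.0853
clock: 7.02
tcp_pos: [0.5086, -0.0568, 0.0634]
orientation: [0.921, 1.364, -0.92]
contact_force: [-3.3, -1.5, 15.8]
grip_width: 0.0435
{'clock': 7.0667, 'joints': array([ 0.2554,  0.491 , -0.3284,  2.0665,  0.2665,  0.6208, -1.4401]), 'qvel': array([ 0.0002,  0.001 ,  0.0016,  0.0011,  0.0006, -0.0013, -0.0005]), 'tau': array([ -0.6738, -41.8687,  -2.8613, -15.9075,   0.0237,  -1.1687,
        -0.0059]), 'tcp_pos': array([ 0.5086, -0.0569,  0.0634]), 'orientation': array([ 0.921 ,  1.3643, -0.9199]), 'contact_force': array([-3.7346, -0.5133, 15.8193]), 'moment': array([-0.1126,  0.8431,  0.0072]), 'grip_width': 0.044136716108369264}
```

View pics/w3.png

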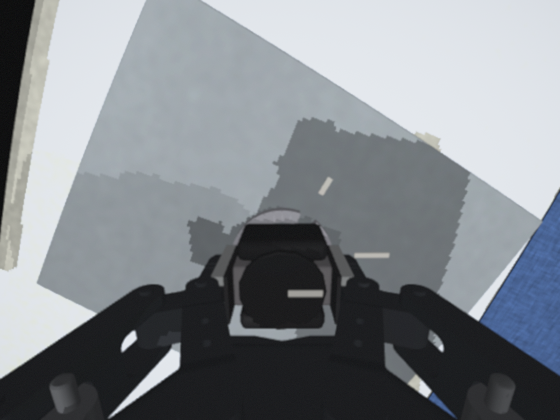

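```bash
python3 -m inch '[[[255,0,0,0.1,0,0,0],[255,0,0,0.05,0,0,0],[255,0,0,0,0,0,0]]]' && python3 -m inch '[[[255,0,0,0,0,0,5],[255,0,0,0,0,0,5],[255,0,0,0,0,0,5],[255,0,0,0,0,0,5],[255,0,0,0,0,0,5],[255,0,0,0,0,0,5],[255,0,0,0,0,0,5],[255,0,0,0,0,0,5],[255,0,0,0,0,0,5],[255,0,0,0,0,0,5],[255,0,0,0,0,0,5],[255,0,0,0,0,0,5]]]' && python3 -m inch '[[[255,0,0,0,0,0,0.5],[255,0,0,0,0,0,0],[255,0,0,0,0,0,0]]]'
python3 - <<'E'
from h import *
p=grab("wrist",'w4.png'); o,M=tool(); print(o['moment'],np.degrees(np.arctan2(M[1,2],M[0,2])),o['joints'])
E
```

```text
clock: 7.32
tcp_pos: [0.5084, -0.0568, 0.0637]
orientation: [0.921, 1.365, -0.92]
contact_force: [0.6, -1.4, 7.1]
grip_width: 0.0432
clock: 8.32
tcp_pos: [0.5076, -0.0561, 0.0636]
orientation: [0.105, 1.568, -0.105]
contact_force: [-2.6, 1.2, 11.7]
grip_width: 0.0434
clock: 8.57
tcp_pos: [0.5075, -0.0561, 0.0636]
orientation: [0.102, 1.568, -0.102]
contact_force: [-2.5, -0.3, 10.3]
grip_width: 0.0435
[ 0.1572  0.5048 -0.2173] -7.437073828461225 [ 0.4626  0.5385 -0.5904  2.0534  0.4696  0.6825 -0.5643]
```

View pics/w4.png

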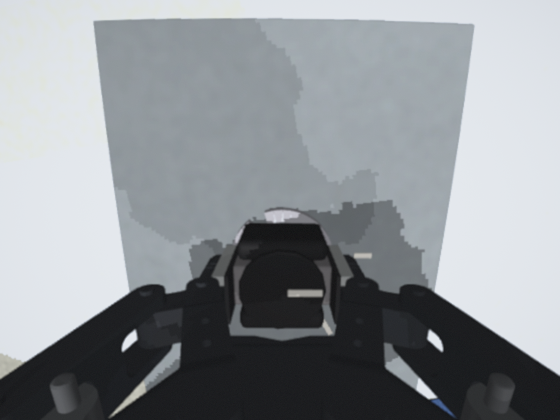

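```bash
python3 -m inch '[[[255,0,0,0,0,0,0],[255,0,0,0.3,0,0,0],[255,0,0,0.5,0,0,0],[255,0,0,0.8,0,0,0],[255,0,0,0.8,0,0,0],[255,0,0,0.8,0,0,0],[255,0,0,0.8,0,0,0],[255,0,0,0.5,0,0,0],[255,0,0,0,0,0,0]]]' 80
python3 - <<'E'
from h import *
p=grab("wrist",'w5.png'); s=grab("scene",'s5.png'); o,M=tool(); print(o['moment'],np.degrees(np.arctan2(M[1,2],M[0,2])))
E
```

```text
clock: 9.37
tcp_pos: [0.5082, -0.0566, 0.1092]
orientation: [0.101, 1.566, -0.102]
contact_force: [0.4, -1.0, -5.1]
grip_width: 0.0418
[-0.033  -0.0242 -0.0065] -7.412367052247914
```

View pics/s5.png

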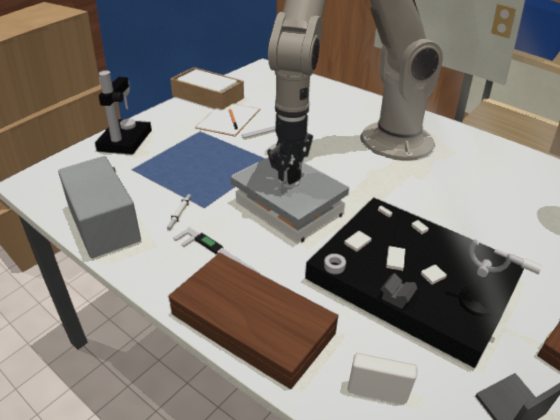

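```bash
python3 -m inch '[[[255,0,0,1,0,0,0],[255,0,-1,1,0,0,0],[255,0,-2.5,1,0,0,0],[255,0,-3.5,0,0,0,0],[255,0,-3.5,0,0,0,0],[255,0,-3.5,0,0,0,0],[255,0,-3.5,0,0,0,0],[255,0,-3.5,0,0,0,0],[255,0,-3.5,0,0,0,0],[255,0,-3.5,0,0,0,0],[255,0,-2.5,0,0,0,0],[255,0,-1,0,0,0,0]]]' && python3 -m inch '[[[255,0,0,-1.5,0,0,0],[255,0,0,-2,0,0,0],[255,0,0,-2,0,0,0],[255,0,0,-1.5,0,0,0],[255,0,0,-0.8,0,0,0],[255,0,0,-0.3,0,0,0],[255,0,0,0,0,0,0],[255,0,0,0,0,0,0]]]'
python3 - <<'E'
from h import *
s=grab("scene",'s6.png'); p=grab('top','t6.png'); o,M=tool(); print(o['tcp_pos'],o['contact_force'],o['moment'],np.degrees(np.arctan2(M[1,2],M[0,2])),o['joints'])
E
```

```text
clock: 10.47
tcp_pos: [0.5055, -0.3773, 0.1375]
orientation: [0.105, 1.569, -0.108]
contact_force: [-0.0, -0.0, -5.1]
grip_width: 0.0417
clock: 11.13
tcp_pos: [0.508, -0.3716, 0.0576]
orientation: [0.101, 1.567, -0.102]
contact_force: [0.6, -0.1, -5.7]
grip_width: 0.0418
[ 0.5082 -0.3718  0.058 ] [-0.0444  0.3094 -4.4592] [ 0.0465 -0.0089 -0.0357] -7.399937815367085 [ 0.9088  0.681  -0.5203  1.7749  0.4497  0.8041  0.0384]
```

View pics/s6.png

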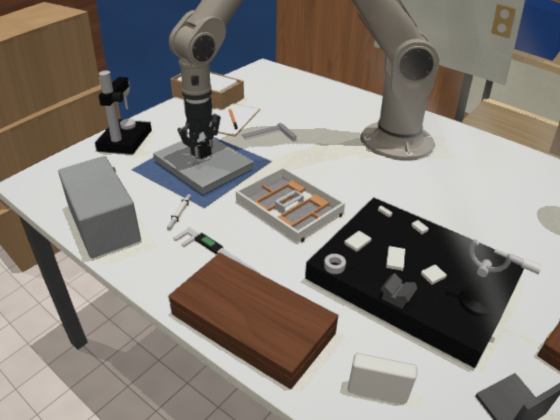

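View pics/t6.png

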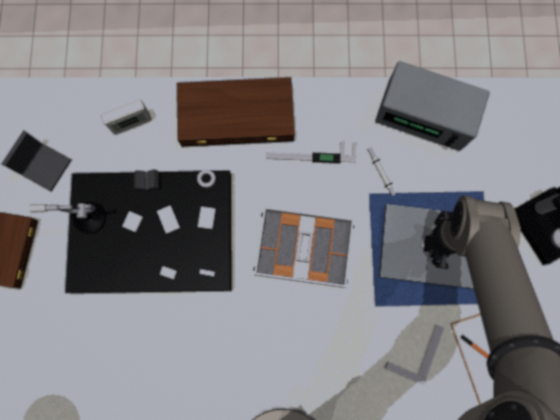

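```bash
python3 -m inch '[[[255,0,0,-0.3,0,0,0],[255,0,0,-0.2,0,0,0],[255,0,0,-0.2,0,0,0],[255,0,0,-0.1,0,0,0],[255,0,0,0,0,0,0],[255,0,0,0,0,0,0]]]'
```

```text
clock: 11.73
tcp_pos: [0.5075, -0.3718, 0.0504]
orientation: [0.101, 1.568, -0.103]
contact_force: [-4.1, 1.1, 7.8]
grip_width: 0.0422
```

```bash
python3 -m inch '[[[0,0,0,0,0,0,0],[0,0,0,0,0,0,0],[0,0,0,0,0,0,0],[0,0,0,0,0,0,0],[0,0,0,0,0,0,0],[0,0,0,0.5,0,0,0],[0,0,0,2,0,0,0],[0,0,0,3,0,0,0],[0,0,0,3,0,0,0],[0,0,1,3,0,0,0],[0,0,3,3,0,0,0],[0,0,3.8,1,0,0,0]]]' 30 && python3 -m inch '[[[0,-0.3,4,1,0,0,0],[0,-0.3,4,1,0,0,0],[0,-0.3,4,1,0,0,0],[0,-0.3,4,1,0,0,0],[0,-0.3,4,1,0,0,0],[0,0,3,1,0,0,0],[0,0,1,0,0,0,0],[0,0,0,0,0,0,0],[0,0,0,0,0,0,0],[0,0,0,0,0,0,0]]]'
python3 - <<'E'
from h import *
o,M=tool(); print(o['tcp_pos'],np.degrees(np.arctan2(M[1,2],M[0,2])))
w=grab("wrist",'w7.png'); p=grab('top','t7.png')
L=r.pinpoint(w,"lane"); print([(np.round(x['location'],1).tolist(),round(x['score'],2),at_z(w,x['location'],0.006)[:2].tolist()) for x in L])
L=r.pinpoint(p,"lane"); print([(np.round(x['location'],1).tolist(),round(x['score'],2),at_z(p,x['location'],0.006)[:2].tolist()) for x in L])
for q in (w,p):
  t=r.pinpoint(q,"tray"); print('tray',[(x['location'],round(x['score'],2),at_z(q,x['location'],0.0)[:2]) for x in t])
c=r.pinpoint(p,"cover"); print('cover',[(x['location'],round(x['score'],2),at_z(p,x['location'],0.002)[:2]) for x in c])
c=r.pinpoint(p,"knob_grip"); print('knob',[(x['location'],round(x['score'],2),at_z(p,x['location'],0.053)[:2]) for x in c])
crop(p,350,180,160,140,4,'t7c.png')
E
```

```text
clock: 12.73
tcp_pos: [0.5091, -0.2969, 0.2081]
orientation: [0.102, 1.562, -0.109]
contact_force: [1.4, 0.7, 1.0]
grip_width: 0.0853
clock: 13.57
tcp_pos: [0.4921, -0.0561, 0.2628]
orientation: [0.103, 1.569, -0.104]
contact_force: [0.0, -0.5, -0.3]
grip_width: 0.0854
[ 0.4921 -0.0561  0.2628] -7.543399640417955
[([316.2, 244.9], 0.96, [0.5288392599484483, -0.1508555266296605]), ([291.2, 212.7], 0.8, [0.4993510409220485, -0.09895575807585957]), ([292.8, 148.0], 0.77, [0.5121612200091004, -0.012330455053356854]), ([321.2, 108.3], 0.74, [0.5537778225446306, 0.03203816275670231]), ([259.2, 242.4], 0.72, [0.4489191867639045, -0.13652563111567767]), ([253.1, 110.6], 0.59, [0.46801626306221916, 0.040506265827523265])]
[([266.7, 262.2], 0.96, [0.4685030356938159, 0.03573418194668812]), ([270.1, 227.9], 0.67, [0.5560887429415695, 0.02732411284384073]), ([287.7, 244.4], 0.63, [0.5136567915474577, -0.017445923220951218]), ([206.9, 273.9], 0.54, [0.43918102342370813, 0.18591762262887088])]
tray [([317.9, 244.5], 0.67, array([ 0.5318, -0.1531])), ([292.1, 178.9], 0.56, array([ 0.5064, -0.0535]))]
tray []
cover [([429.3, 249.9], 0.56, array([ 0.4997, -0.3781]))]
knob [([266.7, 262.2], 0.69, array([0.4641, 0.0348])), ([434.9, 244.8], 0.68, array([ 0.5063, -0.3779]))]
```

View pics/w7.png

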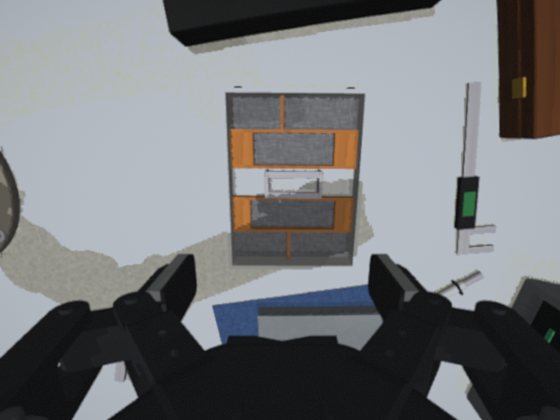

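View pics/t7c.png

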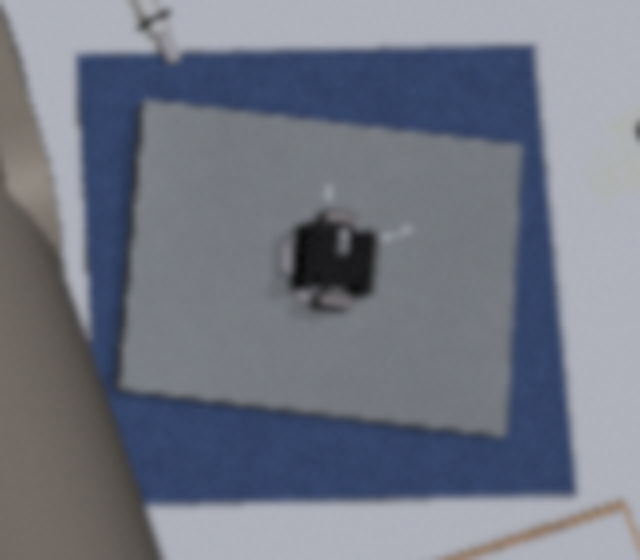

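```bash
cat >> h.py <<'E'
def rectify(p,c,yaw,z,w,h,k,name=None):
    # tray frame: columns = tray y from -w/2..w/2 (mm) left->right is +y->-y ; rows: +x at top
    a=np.radians(yaw); xs=(h/2-np.arange(h*k)/k)/1000; ys=(w/2-np.arange(w*k)/k)/1000
    X,Y=np.meshgrid(xs,ys,indexing='ij')
    W=np.stack([c[0]+np.cos(a)*X-np.sin(a)*Y, c[1]+np.sin(a)*X+np.cos(a)*Y, np.full_like(X,z)],-1).reshape(-1,3)
    E=np.array(p['extrinsics']); C=(W-E[:3,3])@E[:3,:3]; C=C*np.array([1,-1,-1])
    q=cv2.projectPoints(C.reshape(-1,1,3),np.zeros(3),np.zeros(3),np.array(p['mtx']),np.array(p['dist'],float))[0].reshape(h*k,w*k,2).astype(np.float32)
    im=cv2.remap(p['frame'],q[...,0],q[...,1],cv2.INTER_CUBIC)
    if name: cv2.imwrite('pics/'+name,im)
    return im
def totray(P,c=(0.508,-0.0573),yaw=-8.0):
    a=np.radians(yaw); d=np.array(P)[:2]-np.array(c); return 1000*np.array([np.cos(a)*d[0]+np.sin(a)*d[1],-np.sin(a)*d[0]+np.cos(a)*d[1]])
E
python3 - <<'E'
from h import *
w=grab("wrist")
rectify(w,(0.508,-0.0573),-8.0,0.016,260,190,3,'rt16.png')
rectify(w,(0.508,-0.0573),-8.0,0.036,260,190,3,'rt36.png')
for x in r.pinpoint(w,"lane"): print(x['score'],totray(at_z(w,x['location'],0.006)))
print(np.array(w['extrinsics'])[:3,3])
E
```

```text
0.96 [ 33.853  -88.8682]
0.94 [-4.1428 44.8608]
0.9 [-49.5546 -88.0752]
0.87 [29.0133 92.4832]
0.62 [ -0.8691 -43.1161]
0.61 [-54.2851  94.6424]
[0.5014 0.0105 0.3908]
```

View pics/rt16.png

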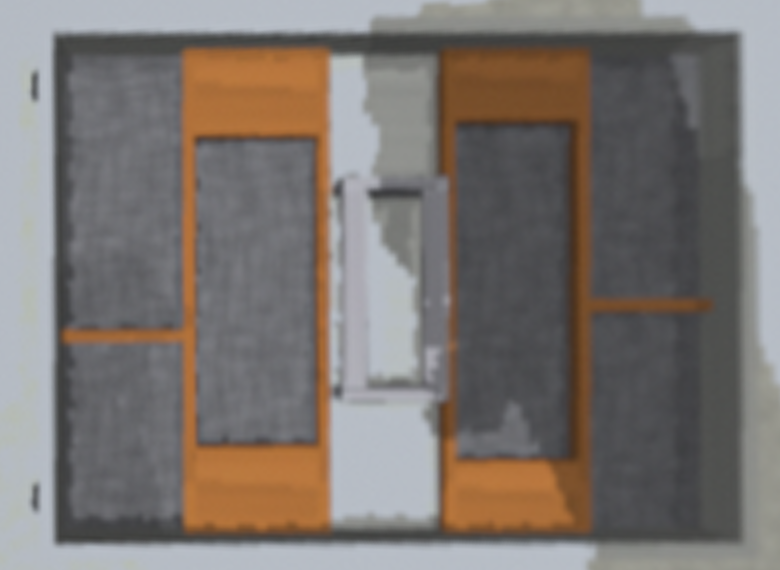

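View pics/rt36.png

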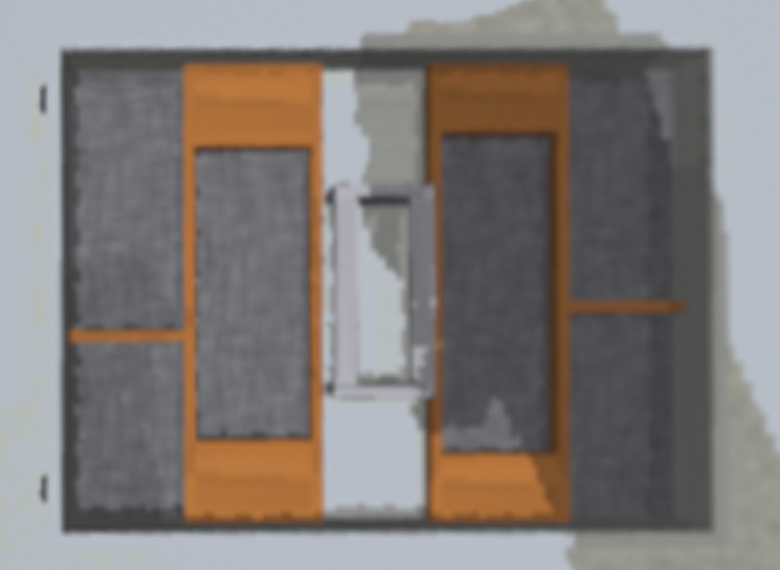

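```bash
python3 -m inch '[[[0,0,2,1,0,0,0],[0,0,4,1,0,0,0],[0,0,4,1,0,0,0],[0,0,4,0,0,0,0],[0,0,4,0,0,0,0],[0,0,4,0,0,0,0],[0,0,2,0,0,0,0],[0,0,0,0,0,0,0],[0,0,0,0,0,0,0],[0,0,0,0,0,0,0]]]'
cat >> h.py <<'E'
def blocks(p,z=0.069,thr=120,zmin=None):
    g=cv2.cvtColor(p['frame'],cv2.COLOR_BGR2GRAY)
    hsv=cv2.cvtColor(p['frame'],cv2.COLOR_BGR2HSV)
    m=((g>thr)).astype(np.uint8)*255
    cs,_=cv2.findContours(m,cv2.RETR_EXTERNAL,cv2.CHAIN_APPROX_NONE)
    out=[]
    for c in cs:
        if not 40<cv2.contourArea(c)<9000: continue
        cc,w,h,a=rects(c,p,z)
        if not (0.40<cc[0]/1000<0.68 and 0.125<cc[1]/1000<0.50): continue
        px=c.reshape(-1,2).mean(0)
        out.append((px,cc,w,h,a))
    return out
E
python3 - <<'E'
from h import *
o,M=tool(); print(o['tcp_pos'],np.degrees(np.arctan2(M[1,2],M[0,2])))
w=grab("wrist",'w8.png'); p=grab('top')
for q in (w,p):
    for b in blocks(q): print(*b)
rectify(p,(0.5066,-0.0561),-8.0,0.036,260,190,3,'rt36t.png')
E
```

```text
clock: 14.9
tcp_pos: [0.4925, 0.1848, 0.293]
orientation: [0.101, 1.569, -0.103]
contact_force: [-0.2, 0.8, 0.5]
grip_width: 0.0852
[0.4925 0.1848 0.293 ] -7.455059436393147
[239.8986 195.7971] [439.5491 180.4412] 35.95935821533203 10.059467315673828 80.23564910888672
[346.5299 178.4701] [572.4501 185.3425] 51.536460876464844 35.74667739868164 -7.936943054199219
[226.7742 118.7957] [439.3519 273.2476] 36.01407241821289 21.29131317138672 71.18608093261719
[337.1172  99.2414] [568.491  278.1565] 60.99506759643555 36.02077102661133 23.870563507080078
[325.0227  17.5909] [563.0776 365.3977] 40.882266998291016 36.042659759521484 -22.249610900878906
[142.9412 239.2353] [518.9773 334.7363] 35.30996322631836 23.59124755859375 46.19174575805664
[208.     213.5682] [579.4276 182.4338] 36.19770050048828 33.509376525878906 -12.614982604980469
[185.4375 204.4688] [604.3818 234.3345] 32.30755615234375 24.179107666015625 45.40991973876953
[149.0563 202.3099] [610.6021 324.0479] 86.35824584960938 29.669757843017578 -49.164306640625
```

View pics/w8.png

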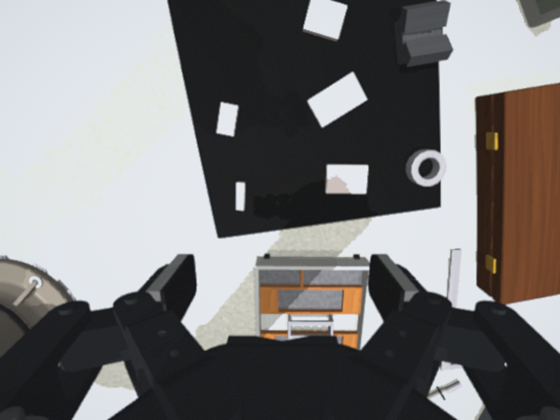

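View pics/rt36t.png

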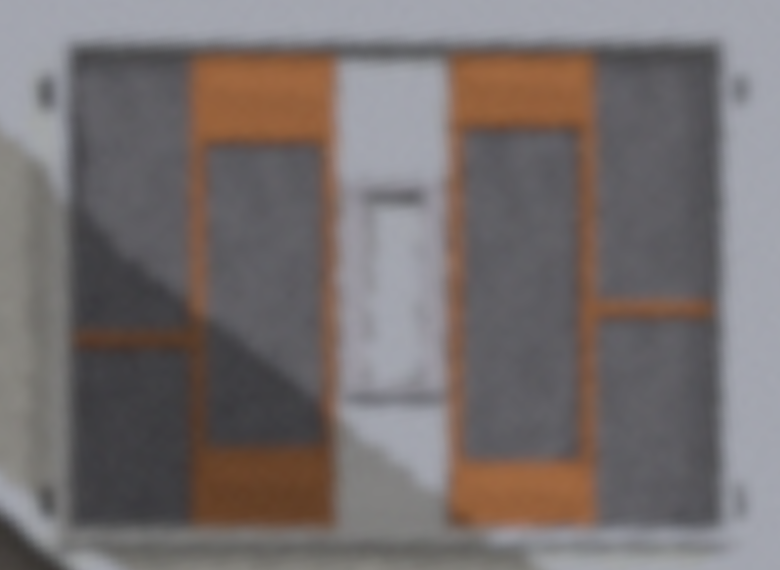

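```bash
python3 -m inch '[[[165,-2,-0.2,-2,0,0,-1.2],[165,-2,-0.2,-3,0,0,-1.1],[165,-1.3,0,-3,0,0,0],[165,0,0,-3,0,0,0],[165,0,0,-3,0,0,0],[165,0,0,-2,0,0,0],[165,0,0,-1,0,0,0],[165,0,0,0,0,0,0],[165,0,0,0,0,0,0]]]' 
python3 - <<'E'
from h import *
o,M=tool(); print(o['tcp_pos'],np.degrees(np.arctan2(M[1,2],M[0,2])))
w=grab("wrist",'w9.png')
for b in blocks(w): print(*b)
print([proj(w,o['tcp_pos']+M[:,0]*d) for d in (0.014,-.005,)])
E
```

```text
clock: 15.75
tcp_pos: [0.4397, 0.1816, 0.1237]
orientation: [0.134, 1.567, -0.134]
contact_force: [0.4, 0.2, -0.8]
grip_width: 0.0303
[0.4397 0.1816 0.1237] -9.761664152179153
[372.7778 286.9111] [496.2621 131.5388] 13.962078094482422 6.365225791931152 -10.177978515625
[280.6341 235.1057] [439.4205 180.9209] 34.99879455566406 10.011448860168457 78.43118286132812
[477.9714 195.6776] [572.0475 185.1703] 50.49292755126953 35.65084457397461 -7.76446533203125
[254.1237  89.1344] [439.2072 273.1436] 35.17335891723633 20.34694480895996 71.22393798828125
[469.4568  45.1439] [568.028  277.8858] 60.15407180786133 35.167362213134766 24.02695083618164
[array([280.915 , 260.1281]), array([280.7349, 277.3417])]
```

View pics/w9.png

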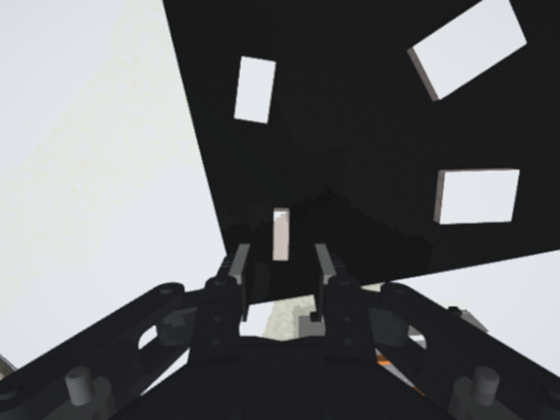

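```bash
python3 -m inch '[[[165,0,-0.07,-1.5,0,0,-1],[165,0,0,-1.5,0,0,0],[165,0,0,-1,0,0,0],[165,0,0,-0.6,0,0,0],[165,0,0,0,0,0,0],[165,0,0,0,0,0,0]]]' && python3 -m inch '[[[255,0,0,0,0,0,0],[255,0,0,0,0,0,0],[255,0,0,0,0,0,0],[255,0,0,0,0,0,0],[255,0,0,0,0,0,0]]]' 30
python3 - <<'E'
from h import *
o,M=tool(); print(o['tcp_pos'],o['contact_force'],np.degrees(np.arctan2(M[1,2],M[0,2])))
w=grab("wrist",'w10.png')
E
```

```text
clock: 16.3
tcp_pos: [0.4397, 0.1815, 0.0778]
orientation: [0.147, 1.565, -0.146]
contact_force: [0.5, 0.1, 0.1]
grip_width: 0.0302
clock: 16.72
tcp_pos: [0.4398, 0.1816, 0.0781]
orientation: [0.147, 1.565, -0.146]
contact_force: [-1.3, -0.4, 6.1]
grip_width: 0.0083
[0.4398 0.1816 0.0781] [-1.3082 -0.3532  6.1353] -10.696804939745979
```

View pics/w10.png

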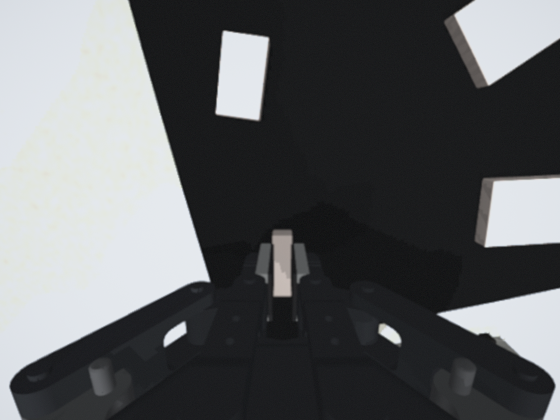

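```bash
python3 -m inch '[[[255,0,0,0.5,0,0,0],[255,0,0,2,0,0,0],[255,0,-1,3,0,0,0],[255,0.6,-3,0,0,0,1],[255,0.9,-3.4,0,0,0,1],[255,0.9,-3.4,0,0,0,0.7],[255,0.7,-2.5,-2,0,0,0],[255,0,-1,-2,0,0,0],[255,0,0,-2,0,0,0],[255,0,0,0,0,0,0],[255,0,0,0,0,0,0]]]' 
python3 - <<'E'
from h import *
o,M=tool(); print(o['tcp_pos'],o['contact_force'],np.degrees(np.arctan2(M[1,2],M[0,2])))
w=grab("wrist",'w11.png')
print('lane10',proj(w,[.4704,.0383,.006]),proj(w,o['tcp_pos']+np.array([0,0,-.015])), [proj(w,[.4704+sx*.032*.9903+sy*.0205*.1392,.0383-sx*.032*.1392+sy*.0205*.99,.006]) for sx,sy in ((-1,-1),(-1,1),(1,1),(1,-1))])
E
```

```text
clock: 17.68
tcp_pos: [0.4697, 0.0385, 0.0721]
orientation: [0.109, 1.57, -0.109]
contact_force: [0.2, -0.6, -0.3]
grip_width: 0.0085
[0.4697 0.0385 0.0721] [ 0.2466 -0.5559 -0.2941] -7.97365995849769
lane10 [282.532  228.7544] [281.0785 259.2762] [array([238.4291, 255.4136]), array([236.1172, 200.4135]), array([329.0746, 200.5653]), array([326.5781, 255.5986])]
```

View pics/w11.png

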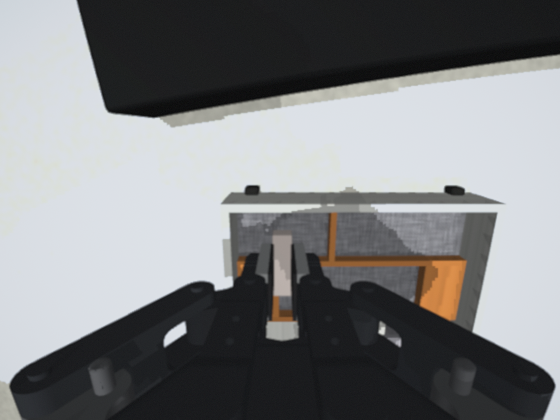

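```bash
python3 -m inch '[[[255,0.05,0,-1,0,0,0],[255,0,0,-1.2,0,0,0],[255,0,0,-1.2,0,0,0],[255,0,0,-0.8,0,0,0],[255,0,0,-0.3,0,0,0],[255,0,0,-0.15,0,0,0],[255,0,0,0,0,0,0],[255,0,0,0,0,0,0]]]' 
python3 - <<'E'
from h import *
o,M=tool(); print(o['tcp_pos'],o['contact_force'],np.degrees(np.arctan2(M[1,2],M[0,2])))
w=grab("wrist",'w12.png')
E
```

```text
clock: 18.4
tcp_pos: [0.471, 0.0384, 0.0259]
orientation: [0.11, 1.568, -0.109]
contact_force: [-0.4, -0.1, 0.6]
grip_width: 0.0087
[0.471  0.0384 0.0259] [-0.3965 -0.0961  0.6106] -7.987964902765617
```

View pics/w12.png

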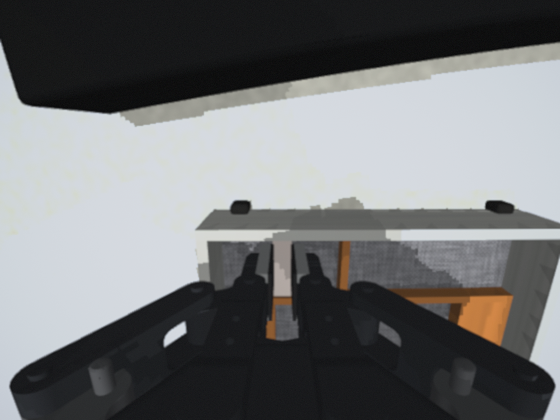

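```bash
python3 -m inch '[[[255,0,0,-0.1,0,0,0],[255,0,0,-0.08,0,0,0],[255,0,0,0,0,0,0],[255,0,0,0,0,0,0]]]' 
```

```text
clock: 18.78
tcp_pos: [0.471, 0.0382, 0.0241]
orientation: [0.11, 1.568, -0.11]
contact_force: [0.8, -1.4, 0.3]
grip_width: 0.0087
```

```bash
python3 -m inch '[[[255,0,0,-0.08,0,0,0],[255,0,0,-0.05,0,0,0],[255,0,0,0,0,0,0],[255,0,0,0,0,0,0]]]' 
python3 - <<'E'
from h import *
w=grab("wrist"); crop(w,180,190,280,180,2.8,'w13.png')
E
```

```text
clock: 19.12
tcp_pos: [0.4711, 0.0382, 0.024]
orientation: [0.108, 1.567, -0.111]
contact_force: [-5.6, -1.0, 19.4]
grip_width: 0.009
```

View pics/w13.png

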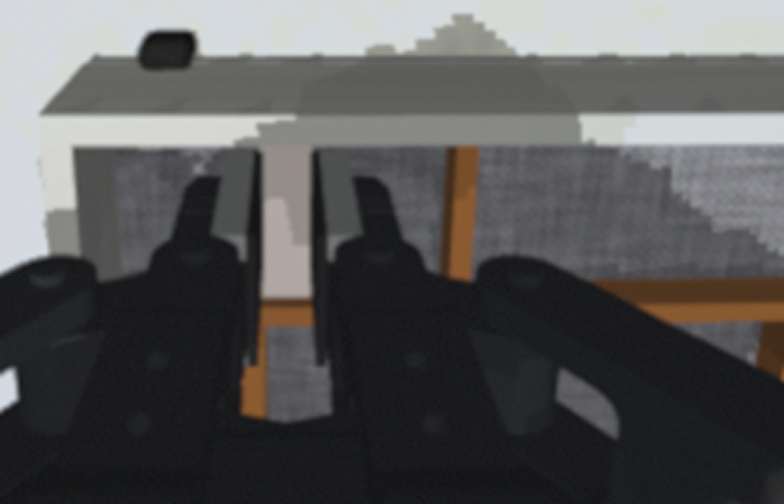

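```bash
python3 -m inch '[[[255,0,0,0.08,0,0,0],[180,0,0,0,0,0,0],[180,0,0,0,0,0,0],[180,0,0,0,0,0,0],[180,0,0,1,0,0,0],[180,0,0,3,0,0,0],[135,0,0,4,0,0,0],[135,0,0,4,0,0,0],[135,-0.5,2,2,0,0,-2],[135,-0.7,3.5,0,0,0,-2],[135,-0.7,4,0,0,0,-2],[135,-0.7,4,0,0,0,-2]]]' && python3 -m inch '[[[135,-0.6,4,0,0,0,-2],[135,0,4,0,0,0,-0.8],[135,0,2,-1,0,0,0],[135,0,0,0,0,0,0],[135,0,0,0,0,0,0],[135,0,0,0,0,0,0]]]'
python3 - <<'E'
from h import *
o,M=tool(); print(o['tcp_pos'],o['contact_force'],np.degrees(np.arctan2(M[1,2],M[0,2])))
w=grab("wrist",'w14.png'); t=grab("top")
for b in blocks(w): print(*b)
rectify(t,(0.5066,-0.0578),-8.0,0.016,260,190,3,'rt16b.png')
E
```

```text
clock: 20.17
tcp_pos: [0.4448, 0.174, 0.1647]
orientation: [0.223, 1.558, -0.222]
contact_force: [0.6, 0.9, 0.2]
grip_width: 0.0399
clock: 20.67
tcp_pos: [0.4387, 0.2723, 0.1535]
orientation: [0.257, 1.556, -0.259]
contact_force: [-0.1, -1.2, -0.0]
grip_width: 0.04
[0.4387 0.2723 0.1535] [-0.0599 -1.171  -0.0484] -18.81320480524219
[384.8462 347.    ] [487.6324 131.8916] 10.381036758422852 6.132749080657959 -88.0293550491333
[428.7368 337.    ] [526.6648 128.8024] 18.177671432495117 8.79160213470459 -63.88905906677246
[469.9115 265.4427] [572.2376 185.8351] 50.61955261230469 36.16844177246094 -7.7804412841796875
[281.5926 218.163 ] [439.4087 274.1694] 35.177589416503906 19.540618896484375 71.24610137939453
[445.6337 157.4455] [568.0535 278.7919] 60.334510803222656 36.11785888671875 23.989011764526367
[396.1737 105.3146] [541.8747 326.204 ] 40.759132385253906 35.327754974365234 -22.293502807617188
```

View pics/w14.png

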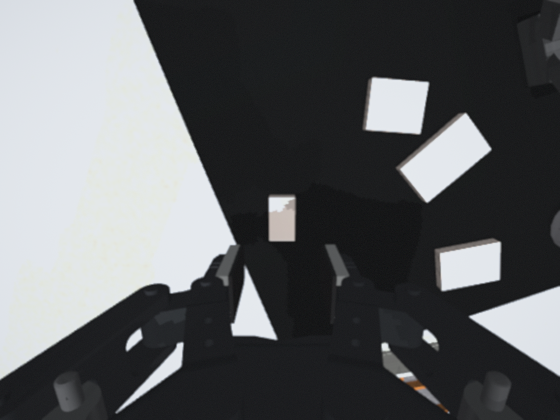

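View pics/rt16b.png

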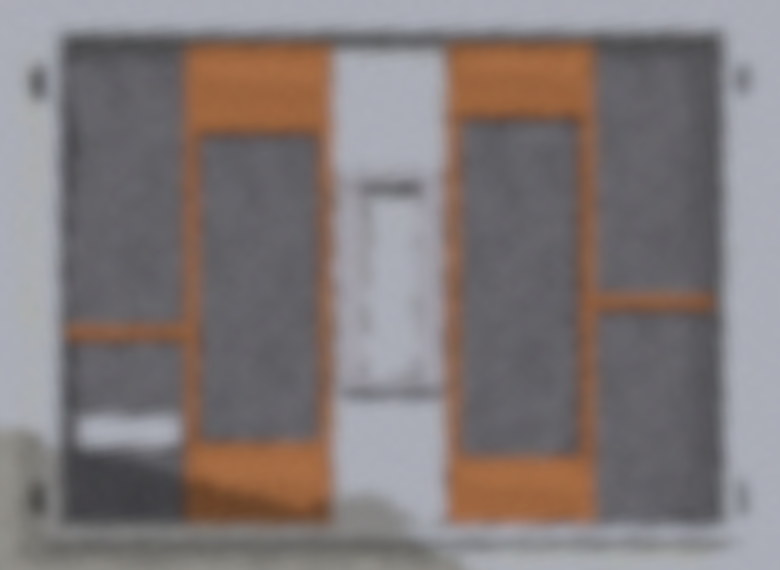

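```bash
python3 -m inch '[[[135,0.06,0.14,-2,0,0,0],[135,0,0,-2.5,0,0,0],[135,0,0,-1.8,0,0,0],[135,0,0,-1,0,0,0],[135,0,0,-0.25,0,0,0],[135,0,0,0,0,0,0],[255,0,0,0,0,0,0],[255,0,0,0,0,0,0],[255,0,0,0,0,0,0],[255,0,0,0,0,0,0],[255,0,0,0,0,0,0]]]' 30
python3 - <<'E'
from h import *
o,M=tool(); print(o['tcp_pos'],o['contact_force'],np.degrees(np.arctan2(M[1,2],M[0,2])))
w=grab("wrist"); crop(w,180,150,200,200,3,'w15.png')
E
```

```text
clock: 21.68
tcp_pos: [0.4402, 0.2751, 0.0792]
orientation: [0.258, 1.554, -0.257]
contact_force: [-0.2, -0.9, 7.1]
grip_width: 0.019
[0.4402 0.2751 0.0792] [-0.1584 -0.8526  7.127 ] -18.807761896664612
```

View pics/w15.png

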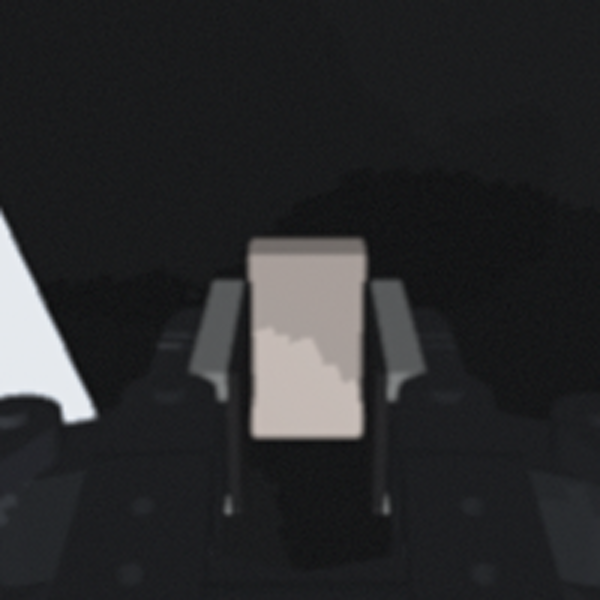

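```bash
python3 - <<'E'
from h import *
o,M=tool(); w=grab("wrist")
z=o['tcp_pos'][2]-0.0097+0.0005
for v in (150+253/3,150+437/3):
    print(at_z(w,[180+307/3,v],0.069), (at_z(w,[180+307/3,v],0.069)-o['tcp_pos'])@M[:,1])
E
python3 -m inch '[[[255,0,0,0.5,0,0,0],[255,0,0,2,0,0,0],[255,0.3,-2,3,0,0,1],[255,0.5,-3.5,1,0,0,1],[255,0.6,-4,0,0,0,1],[255,0.6,-4,0,0,0,1],[255,0.5,-4,0,0,0,1],[255,0.3,-4,0,0,0,1],[255,0,-4,0,0,0,1],[255,-0.5,-4,0,0,0,1],[255,-0.6,-4,0,0,0,1],[255,-0.6,-4,0,0,0,1]]]' && python3 -m inch '[[[255,0,-2.8,0,0,0,0.8],[255,0,-1,-1,0,0,0],[255,0,0,-3,0,0,0],[255,0,0,-3,0,0,0],[255,0,0,0,0,0,0],[255,0,0,0,0,0,0]]]'
python3 - <<'E'
from h import *
o,M=tool(); print(o['tcp_pos'],o['contact_force'],np.degrees(np.arctan2(M[1,2],M[0,2])))
w=grab("wrist",'w16.png')
c=np.array([.4507,-.1376]);u=np.array([.9903,-.1392]);v=np.array([.1392,.9903])
print('lane20',[proj(w,list(c+sx*.037*u+sy*.0205*v)+[.006]) for sx,sy in ((-1,-1),(-1,1),(1,1),(1,-1))])
E
```

```text
[0.446 0.29  0.069] 0.01597737886835658
[0.4348 0.2568 0.069 ] -0.01904894551711486
clock: 22.78
tcp_pos: [0.4499, -0.1022, 0.1435]
orientation: [0.12, 1.567, -0.12]
contact_force: [0.4, -0.2, -0.1]
grip_width: 0.0188
clock: 23.28
tcp_pos: [0.4495, -0.1372, 0.0724]
orientation: [0.11, 1.571, -0.107]
contact_force: [0.9, 0.6, 1.4]
grip_width: 0.0184
[ 0.4495 -0.1372  0.0724] [0.9483 0.6366 1.364 ] -7.911364776053234
lane20 [array([232.3415, 255.5055]), array([229.7756, 200.5926]), array([337.0309, 200.9096]), array([334.0802, 255.8657])]
```

View pics/w16.png

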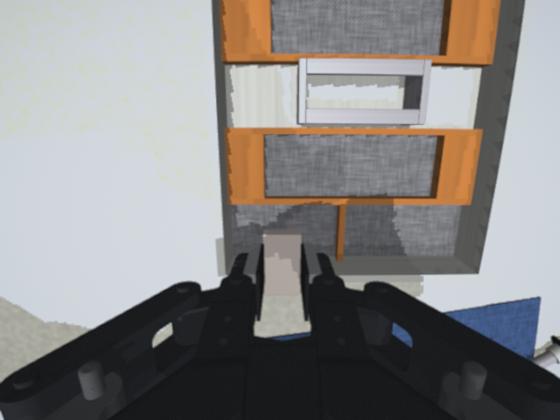

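```bash
python3 -m inch '[[[255,0.14,0.11,-1,0,0,0],[255,0,0,-1.3,0,0,0],[255,0,0,-1.3,0,0,0],[255,0,0,-0.7,0,0,0],[255,0,0,-0.25,0,0,0],[255,0,0,-0.1,0,0,0],[255,0,0,0,0,0,0],[255,0,0,0,0,0,0]]]' 
python3 - <<'E'
from h import *
w=grab("wrist"); crop(w,180,170,260,180,2.8,'w17.png')
E
```

```text
clock: 24.0
tcp_pos: [0.4524, -0.1373, 0.0271]
orientation: [0.109, 1.567, -0.11]
contact_force: [0.8, 0.0, -0.6]
grip_width: 0.0187
```

View pics/w17.png

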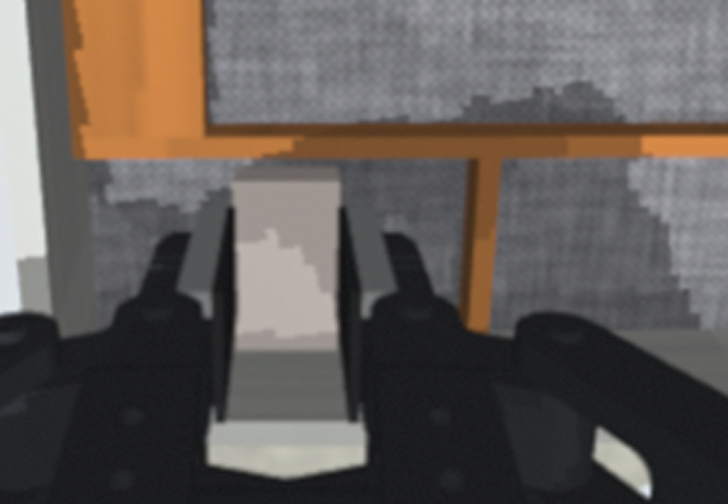

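```bash
python3 -m inch '[[[255,0,0.12,0,0,0,0],[255,0,0,-0.1,0,0,0],[255,0,0,-0.1,0,0,0],[255,0,0,0,0,0,0],[255,0,0,0,0,0,0]]]' 
```

```text
clock: 24.47
tcp_pos: [0.4521, -0.136, 0.0251]
orientation: [0.109, 1.567, -0.11]
contact_force: [-2.0, 0.2, 9.6]
grip_width: 0.0185
```

```bash
python3 -m inch '[[[255,0,0,0.06,0,0,0],[150,0,0,0,0,0,0],[150,0,0,0,0,0,0],[150,0,0,0,0,0,0],[150,0,0,1,0,0,0],[150,0,0,3,0,0,0],[57,0,0,4,0,0,0],[57,0,0,3.5,0,0,0],[57,1.2,3,1,0,0,0],[57,1.2,3.7,0,0,0,0],[57,1.2,3.7,0,0,0,0],[57,1.2,3.7,0,0,0,0]]]' && python3 -m inch '[[[57,1.2,3.7,0,0,0,0],[57,1.2,3.7,0,0,0,0],[57,1.2,3.7,0,0,0,0],[57,1.2,3.7,0,0,0,0],[57,1.2,2.4,0,0,0,0],[57,1.2,0.9,-1,0,0,0],[57,0,0,0,0,0,0],[57,0,0,0,0,0,0],[57,0,0,0,0,0,0],[57,0,0,0,0,0,0]]]'
python3 - <<'E'
from h import *
o,M=tool(); print(o['tcp_pos'],o['contact_force'],np.degrees(np.arctan2(M[1,2],M[0,2])))
w=grab("wrist",'w18.png'); t=grab("top")
for b in blocks(w): print(*b)
rectify(t,(0.5066,-0.0578),-8.0,0.016,260,190,3,'rt16c.png')
E
```

```text
clock: 25.47
tcp_pos: [0.5003, 0.006, 0.1513]
orientation: [0.111, 1.566, -0.111]
contact_force: [1.6, -0.5, 0.6]
grip_width: 0.0662
clock: 26.3
tcp_pos: [0.5715, 0.1844, 0.1404]
orientation: [0.11, 1.568, -0.112]
contact_force: [0.6, 0.2, 1.3]
grip_width: 0.0663
[0.5715 0.1844 0.1404] [0.569  0.2424 1.2947] -8.086358052688455
[283.558 224.125] [573.3151 185.4375] 50.01225662231445 34.914493560791016 -8.031990051269531
[258.3775  88.9036] [569.0875 277.9076] 60.180240631103516 35.39118957519531 23.940690994262695
[204.6301  22.5616] [542.2343 323.8419] 40.23235321044922 31.881139755249023 -22.464462280273438
```

View pics/w18.png

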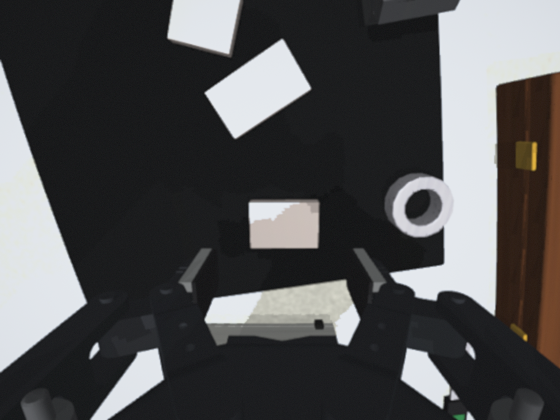

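View pics/rt16c.png

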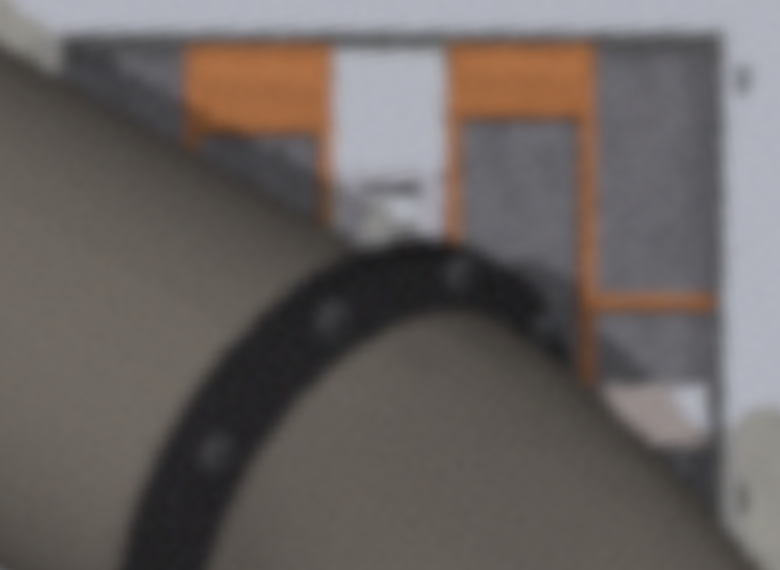

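```bash
python3 -m inch '[[[57,0.12,0.06,-2,0,0,0],[57,0,0,-2,0,0,0],[57,0,0,-1.2,0,0,0],[57,0,0,-0.7,0,0,0],[57,0,0,-0.3,0,0,0],[57,0,0,0,0,0,0],[57,0,0,0,0,0,0]]]'
python3 - <<'E'
from h import *
o,M=tool(); print(o['tcp_pos'],o['contact_force'],np.degrees(np.arctan2(M[1,2],M[0,2])))
w=grab("wrist",'w19.png')
for b in blocks(w): print(*b)
E
```

```text
clock: 26.98
tcp_pos: [0.5734, 0.1868, 0.0787]
orientation: [0.11, 1.567, -0.109]
contact_force: [-0.1, -0.3, 0.2]
grip_width: 0.0665
[0.5734 0.1868 0.0787] [-0.0863 -0.3177  0.2194] -7.997881817364238
[344.2778 339.25  ] [602.3272 134.8041] 8.08637523651123 5.908890724182129 1.218678593635559
[  5.9333 339.4074] [406.3195 156.0496] 49.231319427490234 14.04565715789795 64.88236236572266
[281.282  264.9607] [573.337  185.1376] 49.89290237426758 34.806461334228516 -7.919395446777344
[161.6732   6.5512] [537.6049 309.3669] 40.02893829345703 8.926363945007324 -9.51202392578125
```

View pics/w19.png

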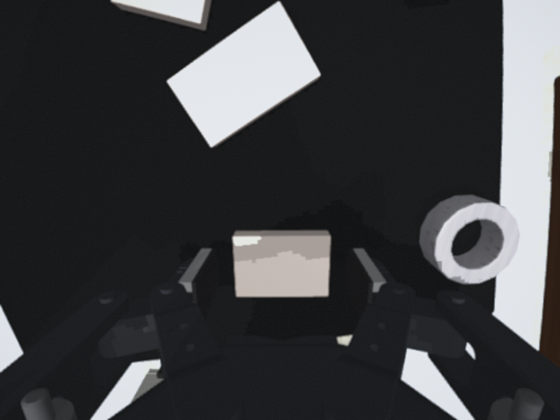

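```bash
python3 -m inch '[[[57,0,-0.15,0,0,0,0],[57,0,0,0,0,0,0],[255,0,0,0,0,0,0],[255,0,0,0,0,0,0],[255,0,0,0,0,0,0],[255,0,0,0,0,0,0],[255,0,0,0,0,0,0]]]' 30 && python3 -m inch '[[[255,0,0,0.5,0,0,0],[255,0,0,2,0,0,0],[255,0,-1,3,0,0,0],[255,-1,-3,0,0,0,0],[255,-1.1,-3.7,0,0,0,0],[255,-1.1,-3.7,0,0,0,0],[255,-1.1,-3.7,0,0,0,0],[255,-1.1,-3.2,-1,0,0,0],[255,-0.6,-1.5,-2,0,0,0],[255,0,0,-2,0,0,0],[255,0,0,0,0,0,0],[255,0,0,0,0,0,0]]]'
python3 - <<'E'
from h import *
o,M=tool(); print(o['tcp_pos'],o['contact_force'],np.degrees(np.arctan2(M[1,2],M[0,2])))
w=grab("wrist",'w20.png')
c=np.array([.5127,-.0130]);u=np.array([.9903,-.1392]);v=np.array([.1392,.9903])
print('lane50',[proj(w,list(c+sx*.052*u+sy*.0205*v)+[.016]) for sx,sy in ((-1,-1),(-1,1),(1,1),(1,-1))])
E
```

```text
clock: 27.62
tcp_pos: [0.5733, 0.185, 0.0788]
orientation: [0.11, 1.567, -0.11]
contact_force: [-1.7, -1.0, 4.6]
grip_width: 0.048
clock: 28.62
tcp_pos: [0.5125, -0.0126, 0.0829]
orientation: [0.11, 1.57, -0.109]
contact_force: [0.3, 0.6, -1.2]
grip_width: 0.0477
[ 0.5125 -0.0126  0.0829] [ 0.3288  0.5715 -1.1859] -7.9779841712811015
lane50 [array([210.6097, 255.3179]), array([206.8086, 200.6245]), array([356.964 , 200.8521]), array([353.0602, 255.5994])]
```

View pics/w20.png

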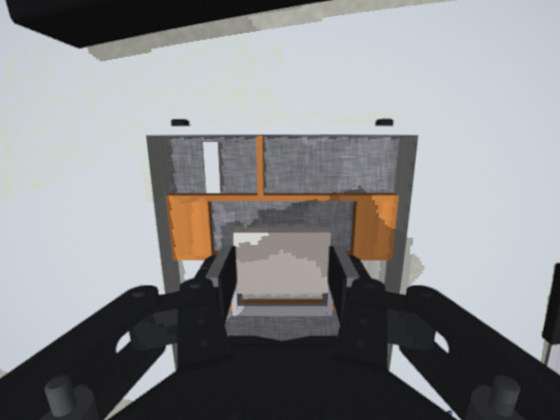

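```bash
python3 -m inch '[[[255,0,0,-1.5,0,0,0],[255,0,0,-1.5,0,0,0],[255,0,0,-1.4,0,0,0],[255,0,0,-0.8,0,0,0],[255,0,0,-0.25,0,0,0],[255,0,0,-0.1,0,0,0],[255,0,0,0,0,0,0],[255,0,0,0,0,0,0]]]' 
```

```text
clock: 29.33
tcp_pos: [0.5135, -0.0127, 0.0282]
orientation: [0.11, 1.567, -0.109]
contact_force: [0.7, -0.1, -1.3]
grip_width: 0.0483
```

```bash
python3 -m inch '[[[255,-0.05,0,-0.15,0,0,0],[255,0,0,-0.1,0,0,0],[255,0,0,-0.05,0,0,0],[255,0,0,0,0,0,0],[255,0,0,0,0,0,0]]]'; python3 -m inch '[[[255,0,0,-0.04,0,0,0],[255,0,0,0,0,0,0],[255,0,0,0,0,0,0]]]' 
python3 - <<'E'
from h import *
w=grab("wrist"); crop(w,160,170,240,160,3,'w21.png')
E
```

```text
clock: 29.75
tcp_pos: [0.5126, -0.0131, 0.0248]
orientation: [0.11, 1.568, -0.11]
contact_force: [-0.7, -0.0, 3.7]
grip_width: 0.0478
clock: 30.0
tcp_pos: [0.5127, -0.013, 0.0247]
orientation: [0.109, 1.568, -0.11]
contact_force: [-2.2, -0.4, 8.4]
grip_width: 0.0475
```

View pics/w21.png

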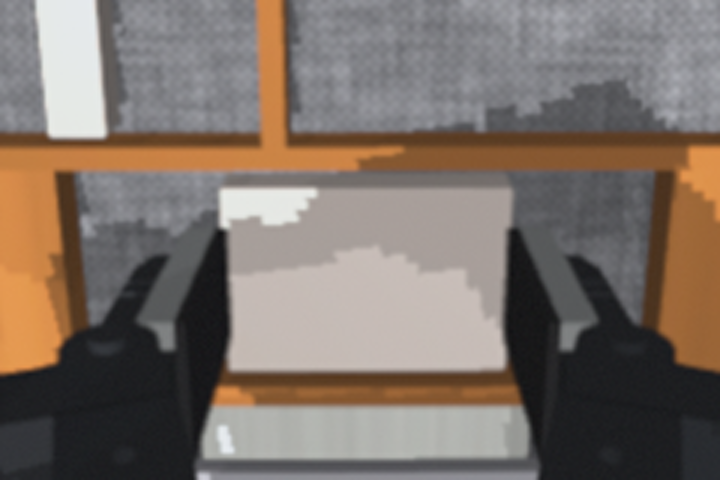

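```bash
python3 -m inch '[[[255,0,0,0.05,0,0,0],[69,0,0,0,0,0,0],[69,0,0,0,0,0,0],[69,0,0,0,0,0,0],[69,0,0,1,0,0,0],[69,0,0,3,0,0,0],[21,0,0,4,0,0,0],[21,0,1.5,3.5,0,0,0],[21,0.6,3.5,1,0,0,4],[21,0.6,3.7,0,0,0,4],[21,0.6,3.7,0,0,0,4],[21,0.6,3.7,0,0,0,4]]]' && python3 -m inch '[[[21,0.6,3.7,0,0,0,4],[21,0.6,3.7,0,0,0,4],[21,0.6,3.2,0,0,0,4],[21,0.6,2,0,0,0,3.9],[21,0.6,0.5,-1,0,0,0],[21,0,0,-1,0,0,0],[21,0,0,0,0,0,0],[21,0,0,0,0,0,0],[21,0,0,0,0,0,0]]]'
python3 - <<'E'
from h import *
o,M=tool(); print(o['tcp_pos'],o['contact_force'],np.degrees(np.arctan2(M[1,2],M[0,2])))
w=grab("wrist",'w22.png')
for b in blocks(w): print(*b)
E
```

```text
clock: 31.05
tcp_pos: [0.5369, 0.1493, 0.151]
orientation: [-0.112, 1.566, 0.111]
contact_force: [0.1, -0.2, -0.4]
grip_width: 0.0786
clock: 31.8
tcp_pos: [0.5666, 0.2769, 0.1293]
orientation: [-0.326, 1.547, 0.324]
contact_force: [0.4, 0.1, -0.6]
grip_width: 0.0781
[0.5666 0.2769 0.1293] [ 0.4181  0.1056 -0.634 ] 23.74756977643501
[285.6943 228.6792] [568.5185 279.2582] 60.07913589477539 35.44295883178711 23.81279182434082
[278.4    148.7294] [542.6668 326.0056] 40.00597381591797 35.20684051513672 -22.565711975097656
```

View pics/w22.png

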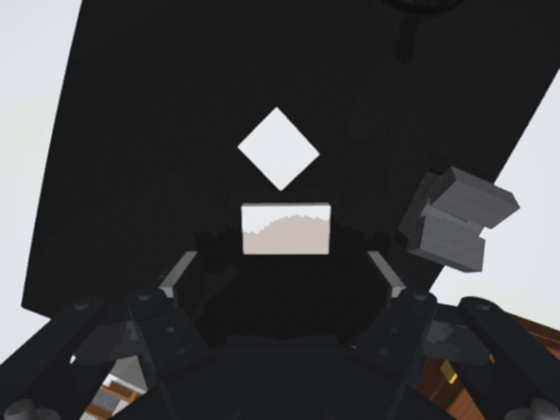

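```bash
python3 - <<'E'
from h import *
o,M=tool(); print(o['tcp_pos'],np.degrees(np.arctan2(M[1,2],M[0,2])))
w=grab("wrist")
for b in blocks(w): print(*b)
for px,z in (((402,230),.06),((403,241),.06),((421,217),.09),((422,250),.08),((432,172),.06)):
    P=at_z(w,px,z); d=P-o['tcp_pos']; print(P,'along',d@M[:,2],'perp',d@M[:,1])
E
```

```text
[0.5668 0.2774 0.1298] 23.769189682528623
[284.8566 228.7358] [568.5605 279.1281] 59.97245407104492 34.8292121887207 23.810548782348633
[277.7588 149.5235] [542.6378 326.0472] 40.06943893432617 35.20012664794922 -22.443748474121094
[0.6478 0.3102 0.06  ] along 0.0874134139752907 perp -0.00249259913041931
[0.6528 0.3031 0.06  ] along 0.08911697194016432 perp -0.01101420479710583
[0.638  0.3264 0.09  ] along 0.08501655775793468 perp 0.016157882424478614
[0.6565 0.3062 0.08  ] along 0.09374707681351495 perp -0.009731452187341203
[0.6458 0.3555 0.06  ] along 0.10390469539188567 perp 0.03971940037410857
```

```bash
python3 -m inch '[[[21,0.1,0.05,-1.5,0,0,0],[21,0,0,-1.7,0,0,0],[21,0,0,-1,0,0,0],[21,0,0,-0.6,0,0,0],[21,0,0,-0.3,0,0,0],[21,0,0,0,0,0,0],[21,0,0,0,0,0,0]]]'
python3 - <<'E'
from h import *
o,M=tool(); print(o['tcp_pos'],o['contact_force'],np.degrees(np.arctan2(M[1,2],M[0,2])))
w=grab("wrist",'w23.png')
for b in blocks(w): print(*b)
E
```

```text
clock: 32.48
tcp_pos: [0.5675, 0.2799, 0.0787]
orientation: [-0.327, 1.546, 0.328]
contact_force: [0.9, 0.2, 0.2]
grip_width: 0.078
[0.5675 0.2799 0.0787] [0.8955 0.2415 0.1774] 23.91390598674411
[ 96.4722 413.2083] [503.1249 133.3625] 19.83061408996582 15.304574966430664 78.12640380859375
[396.6765 290.4412] [631.5269 289.8892] 6.236081123352051 5.457475185394287 23.342023849487305
[383.3538 265.1385] [617.1063 299.7882] 21.57392692565918 3.5455446243286133 -26.176197052001953
[176.2617 275.0748] [518.8544 252.223 ] 29.982704162597656 7.8157243728637695 84.64875030517578
[498.5079 251.4762] [669.7134 331.504 ] 36.55942153930664 5.727651596069336 2.9921793937683105
[282.5402 262.6379] [568.2015 279.9089] 59.906578063964844 36.86648178100586 23.955326080322266
[273.0909 159.355 ] [542.7275 326.1176] 40.33170700073242 35.24571228027344 -22.349273681640625
```

View pics/w23.png

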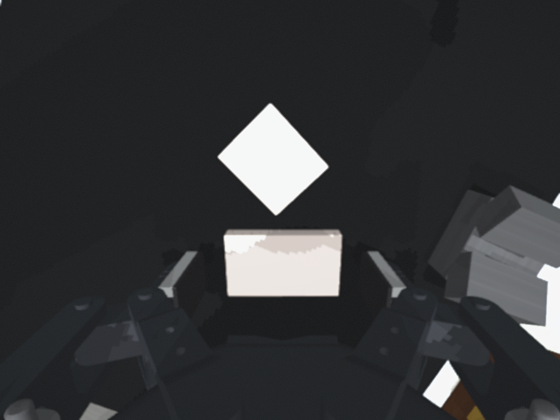

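```bash
python3 -m inch '[[[21,0.05,-0.11,0,0,0,0],[21,0,0,0,0,0,0],[255,0,0,0,0,0,0],[255,0,0,0,0,0,0],[255,0,0,0,0,0,0],[255,0,0,0,0,0,0],[255,0,0,0,0,0,0]]]' 30 && python3 -m inch '[[[255,0,0,0.5,0,0,0],[255,0,0,2,0,0,0],[255,0,-1,3,0,0,0],[255,-0.6,-3,0,0,0,-4],[255,-0.6,-3.8,0,0,0,-4],[255,-0.6,-3.8,0,0,0,-4],[255,-0.6,-3.8,0,0,0,-4],[255,-0.6,-3.8,0,0,0,-4],[255,-0.6,-3.8,0,0,0,-4],[255,-0.6,-3.8,0,0,0,-4],[255,-0.6,-3.8,0,0,0,-4],[255,-0.6,-3.8,0,0,0,0]]]' && python3 -m inch '[[[255,-0.6,-2.4,0,0,0,0],[255,-0.6,-1,-2,0,0,0],[255,0,0,-3,0,0,0],[255,0,0,0,0,0,0],[255,0,0,0,0,0,0],[255,0,0,0,0,0,0]]]'
python3 - <<'E'
from h import *
o,M=tool(); print(o['tcp_pos'],o['contact_force'],np.degrees(np.arctan2(M[1,2],M[0,2])))
w=grab("wrist",'w24.png')
c=np.array([.5005,-.0992]);u=np.array([.9903,-.1392]);v=np.array([.1392,.9903])
print('lane60',[proj(w,list(c+sx*.057*u+sy*.0205*v)+[.016]) for sx,sy in ((-1,-1),(-1,1),(1,1),(1,-1))])
E
```

```text
clock: 33.12
tcp_pos: [0.5697, 0.281, 0.0832]
orientation: [-0.326, 1.54, 0.329]
contact_force: [5.9, 3.9, 22.6]
grip_width: 0.018
clock: 34.12
tcp_pos: [0.5135, -0.0673, 0.134]
orientation: [0.113, 1.567, -0.114]
contact_force: [0.1, -0.2, -0.1]
grip_width: -0.0004
clock: 34.62
tcp_pos: [0.5028, -0.0985, 0.0848]
orientation: [0.11, 1.567, -0.109]
contact_force: [0.0, 0.1, 0.4]
grip_width: 0.0002
[ 0.5028 -0.0985  0.0848] [0.0254 0.1261 0.365 ] -8.008982690706057
lane60 [array([200.9202, 255.1571]), array([196.6109, 200.9863]), array([359.5293, 201.0353]), array([355.5713, 255.2359])]
```

View pics/w24.png

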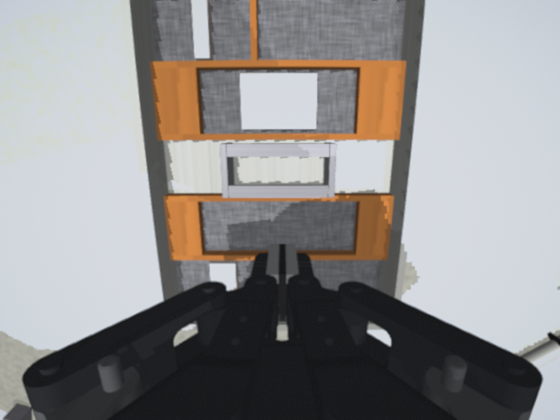

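```bash
python3 -m inch '[[[21,0,0,3,0,0,0],[21,0,0,2.5,0,0,0],[21,0.6,3.5,0,0,0,4],[21,0.6,3.8,0,0,0,4],[21,0.6,3.8,0,0,0,4],[21,0.6,3.8,0,0,0,4],[21,0.6,3.8,0,0,0,4],[21,0.6,3.8,0,0,0,4],[21,0.6,3.8,0,0,0,4],[21,0.6,3.8,0,0,0,4],[21,0.6,3.8,0,0,0,0],[21,0.6,2.5,0,0,0,0]]]' && python3 -m inch '[[[21,0.3,1,0,0,0,0],[21,0,0,0,0,0,0],[21,0,0,0,0,0,0],[21,0,0,0,0,0,0],[21,0,0,0,0,0,0]]]'
python3 - <<'E'
from h import *
o,M=tool(); print(o['tcp_pos'],o['contact_force'],np.degrees(np.arctan2(M[1,2],M[0,2])))
w=grab("wrist",'w25.png')
for b in blocks(w): print(*b)
E
```

```text
clock: 35.67
tcp_pos: [0.5615, 0.2703, 0.1409]
orientation: [-0.328, 1.543, 0.333]
contact_force: [0.7, -0.1, 0.1]
grip_width: 0.0779
clock: 36.08
tcp_pos: [0.5654, 0.2722, 0.1388]
orientation: [-0.327, 1.546, 0.324]
contact_force: [1.4, -0.3, 0.1]
grip_width: 0.0786
[0.5654 0.2722 0.1388] [ 1.4443 -0.313   0.0565] 23.76475866427629
[289.6926 219.4553] [568.6617 279.0034] 60.142269134521484 35.08100891113281 23.814355850219727
[283.0122 142.2195] [542.5872 326.0389] 40.182411193847656 35.21639633178711 -22.5452880859375
```

View pics/w25.png

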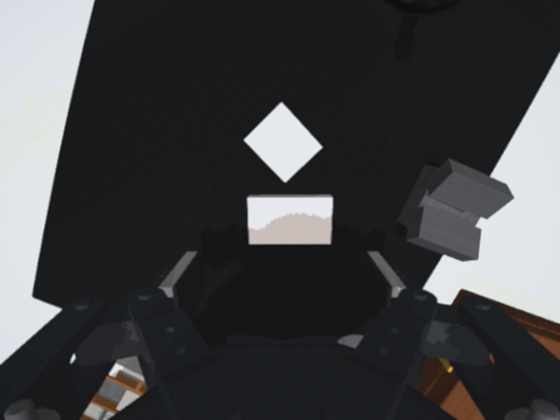

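```bash
python3 -m inch '[[[21,0.3,0.5,-1.5,0,0,0],[21,0,0,-2.2,0,0,0],[21,0,0,-1.6,0,0,0],[21,0,0,-0.8,0,0,0],[21,0,0,-0.3,0,0,0],[21,0,0,0,0,0,0],[21,0,0,0,0,0,0]]]'
python3 - <<'E'
from h import *
o,M=tool(); print(o['tcp_pos'],o['contact_force'],np.degrees(np.arctan2(M[1,2],M[0,2])))
w=grab("wrist",'w26.png')
for b in blocks(w): print(*b)
E
```

```text
clock: 36.72
tcp_pos: [0.5682, 0.2798, 0.0751]
orientation: [-0.327, 1.545, 0.328]
contact_force: [-0.5, -0.2, 0.8]
grip_width: 0.078
[0.5682 0.2798 0.0751] [-0.5287 -0.1867  0.796 ] 23.902941999278703
[ 93.7414 415.5   ] [502.3976 138.8091] 18.59921646118164 8.372947692871094 27.46541404724121
[396.6765 290.4412] [629.8927 291.0848] 6.073484897613525 5.3145880699157715 23.312488555908203
[383.3182 265.5909] [615.6979 300.8039] 20.673032760620117 3.452568769454956 -26.188587188720703
[176.1333 274.8476] [520.1774 254.4637] 29.181598663330078 7.608313083648682 84.61228942871094
[501.9179 253.403 ] [669.8831 331.5524] 36.51250076293945 5.670354843139648 3.1664745807647705
[281.4944 264.8146] [568.2659 279.8718] 59.9339485168457 36.647178649902344 23.932043075561523
[271.4244 159.084 ] [542.728 326.088] 40.32604217529297 35.26364517211914 -22.43274688720703
```

```bash
python3 -m inch '[[[21,0.04,-0.08,-0.2,0,0,0],[21,0,0,-0.15,0,0,0],[21,0,0,0,0,0,0],[255,0,0,0,0,0,0],[255,0,0,0,0,0,0],[255,0,0,0,0,0,0],[255,0,0,0,0,0,0],[255,0,0,0,0,0,0]]]' 30
```

```text
clock: 37.43
tcp_pos: [0.5686, 0.2788, 0.0716]
orientation: [-0.327, 1.545, 0.327]
contact_force: [-1.1, -1.0, 4.1]
grip_width: 0.059
```

```bash
python3 -m inch '[[[255,0,0,0.5,0,0,0],[255,0,0,2,0,0,0],[255,0,-1,3,0,0,0],[255,-0.6,-3,0.5,0,0,-4],[255,-0.6,-3.8,0,0,0,-4],[255,-0.6,-3.8,0,0,0,-4],[255,-0.6,-3.8,0,0,0,-4],[255,-0.6,-3.8,0,0,0,-4],[255,-0.6,-3.8,0,0,0,-4],[255,-0.6,-3.8,0,0,0,-4],[255,-0.6,-3.8,0,0,0,-4],[255,-0.7,-3.8,0,0,0,0]]]' && python3 -m inch '[[[255,-0.7,-2.4,0,0,0,0],[255,-0.6,-1,-2,0,0,0],[255,0,0,-3,0,0,0],[255,0,0,0,0,0,0],[255,0,0,0,0,0,0],[255,0,0,0,0,0,0]]]'
python3 - <<'E'
from h import *
o,M=tool(); print(o['tcp_pos'],o['contact_force'],np.degrees(np.arctan2(M[1,2],M[0,2])))
w=grab("wrist",'w27.png')
E
```

```text
clock: 38.43
tcp_pos: [0.5127, -0.0671, 0.1313]
orientation: [0.114, 1.568, -0.114]
contact_force: [0.9, 0.2, -0.2]
grip_width: 0.0586
clock: 38.93
tcp_pos: [0.5012, -0.0983, 0.0822]
orientation: [0.11, 1.567, -0.109]
contact_force: [0.1, 0.1, 0.2]
grip_width: 0.0586
[ 0.5012 -0.0983  0.0822] [0.1454 0.1346 0.1813] -8.008767580077809
```

View pics/w27.png

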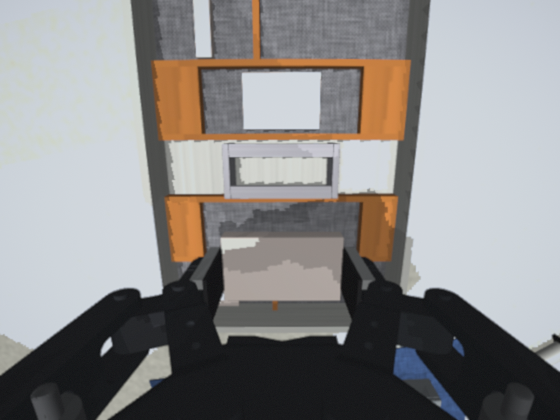

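```bash
python3 -m inch '[[[255,-0.05,-0.06,-1.5,0,0,0],[255,0,0,-1.7,0,0,0],[255,0,0,-1.5,0,0,0],[255,0,0,-1,0,0,0],[255,0,0,-0.3,0,0,0],[255,0,0,-0.1,0,0,0],[255,0,0,0,0,0,0],[255,0,0,0,0,0,0]]]'
python3 - <<'E'
from h import *
w=grab("wrist"); crop(w,160,170,240,160,3,'w28.png')
E
```

```text
clock: 39.65
tcp_pos: [0.5007, -0.0998, 0.021]
orientation: [0.111, 1.566, -0.111]
contact_force: [-0.2, 0.1, -1.2]
grip_width: 0.0589
```

View pics/w28.png

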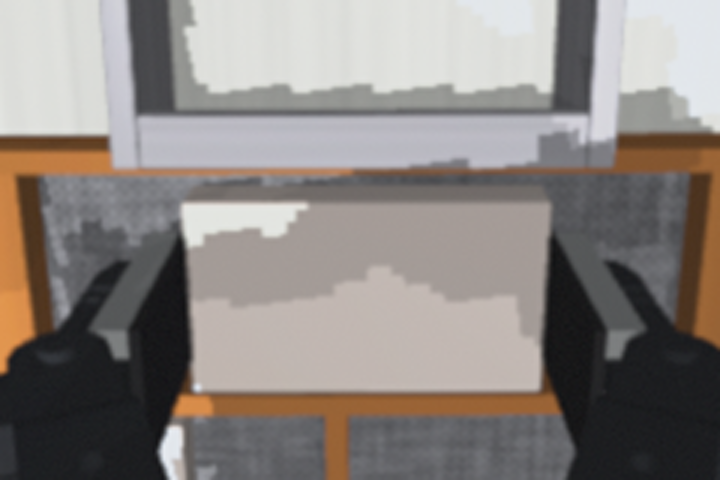

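```bash
python3 -m inch '[[[255,0,0.1,0,0,0,0],[255,0,0,-0.15,0,0,0],[255,0,0,-0.1,0,0,0],[255,0,0,-0.05,0,0,0],[255,0,0,0,0,0,0],[255,0,0,0,0,0,0]]]'; python3 -m inch '[[[255,0,0,-0.03,0,0,0],[255,0,0,0,0,0,0]]]'
```

```text
clock: 40.2
tcp_pos: [0.5, -0.099, 0.0175]
orientation: [0.111, 1.568, -0.111]
contact_force: [-2.2, 0.1, 5.2]
grip_width: 0.0591
clock: 40.37
tcp_pos: [0.5, -0.099, 0.0175]
orientation: [0.11, 1.568, -0.111]
contact_force: [-3.8, 0.1, 10.0]
grip_width: 0.059
```

```bash
python3 -m inch '[[[255,0,0,0.05,0,0,0],[36,0,0,0,0,0,0],[36,0,0,0,0,0,0],[36,0,0,0,0,0,0],[36,0,0,1,0,0,0],[36,0,0,3,0,0,0],[36,0,0,4,0,0,0],[87,0,1.5,4,0,0,0],[87,0.4,3.5,1,0,0,-2],[87,0.4,3.9,0,0,0,-2],[87,0.4,3.9,0,0,0,-2],[87,0.4,3.9,0,0,0,-2]]]' && python3 -m inch '[[[87,0.4,3.9,0,0,0,-2],[87,0.4,3.9,0,0,0,-2],[87,0.4,3.9,0,0,0,-2.4],[87,0.4,3.9,0,0,0,0],[87,0.4,3.9,0,0,0,0],[87,0.4,3.3,0,0,0,0],[87,0.2,2,0,0,0,0],[87,0,1,-1,0,0,0],[87,0,0,0,0,0,0],[87,0,0,0,0,0,0],[87,0,0,0,0,0,0],[87,0,0,0,0,0,0]]]'
python3 - <<'E'
from h import *
o,M=tool(); print(o['tcp_pos'],o['contact_force'],np.degrees(np.arctan2(M[1,2],M[0,2])))
w=grab("wrist",'w29.png'); t=grab('top')
for b in blocks(w): print(*b)
rectify(t,(0.5066,-0.0578),-8.0,0.016,260,190,3,'rt16d.png')
E
```

```text
clock: 41.37
tcp_pos: [0.5161, 0.069, 0.1476]
orientation: [0.223, 1.558, -0.223]
contact_force: [1.0, 0.6, 0.3]
grip_width: 0.0563
clock: 42.37
tcp_pos: [0.5425, 0.3234, 0.1363]
orientation: [0.309, 1.548, -0.311]
contact_force: [-0.6, -0.2, 0.3]
grip_width: 0.0562
[0.5425 0.3234 0.1363] [-0.6342 -0.1528  0.3325] -22.644744644242447
[279.8657 223.1493] [542.8653 326.5292] 40.11213684082031 34.9114875793457 -22.592041015625
```

```bash
python3 -m inch '[[[87,0,0.17,-1.5,0,0,0],[87,0,0,-2,0,0,0],[87,0,0,-1.5,0,0,0],[87,0,0,-0.7,0,0,0],[87,0,0,-0.3,0,0,0],[87,0,0,0,0,0,0],[87,0,0,0,0,0,0]]]'
python3 - <<'E'
from h import *
o,M=tool(); print(o['tcp_pos'],o['contact_force'],np.degrees(np.arctan2(M[1,2],M[0,2])))
w=grab("wrist",'w26.png')
for b in blocks(w):
    if abs(b[1][0]-543)<15 and b[2]>35: print(*b)
    if abs(b[1][0]-543)<15 and b[2]>35: d=np.append(b[1]/1000,0.069)-o['tcp_pos']; print('along',d@M[:,2],'perp',d@M[:,1])
E
```

```text
clock: 43.05
tcp_pos: [0.5421, 0.3277, 0.0768]
orientation: [0.308, 1.548, -0.308]
contact_force: [-0.1, 0.1, -1.3]
grip_width: 0.0565
[0.5421 0.3277 0.0768] [-0.1224  0.0562 -1.2659] -22.49730668414752
[283.2903 263.3835] [543.3942 327.6812] 40.24065017700195 37.524391174316406 -22.431663513183594
along 0.0011858558050054674 perp 0.00043484495761922023
```

```bash
python3 -m inch '[[[87,0.05,-0.12,-0.05,0,0,0],[87,0,0,0,0,0,0],[87,0,0,0,0,0,0],[255,0,0,0,0,0,0],[255,0,0,0,0,0,0],[255,0,0,0,0,0,0],[255,0,0,0,0,0,0],[255,0,0,0,0,0,0]]]' 30
```

```text
clock: 43.77
tcp_pos: [0.5427, 0.3264, 0.0764]
orientation: [0.308, 1.548, -0.308]
contact_force: [0.3, -1.2, 5.1]
grip_width: 0.0388
```

```bash
python3 -m inch '[[[255,0,0,0.5,0,0,0],[255,0,0,2,0,0,0],[255,0,-1,3,0,0,0],[255,0.1,-3,0.5,0,0,2],[255,0.1,-3.8,0,0,0,2],[255,0.1,-3.8,0,0,0,2],[255,0.1,-3.8,0,0,0,2],[255,0.1,-3.8,0,0,0,2],[255,0.1,-3.8,0,0,0,2],[255,0.2,-3.8,0,0,0,2.5],[255,0.2,-2.2,-1,0,0,0],[255,0,-1,-2,0,0,0]]]' && python3 -m inch '[[[255,0,0,-2,0,0,0],[255,0,0,-1,0,0,0],[255,0,0,0,0,0,0],[255,0,0,0,0,0,0],[255,0,0,0,0,0,0]]]'
python3 - <<'E'
from h import *
o,M=tool(); print(o['tcp_pos'],o['contact_force'],o['grip_width'],np.degrees(np.arctan2(M[1,2],M[0,2])))
E
```

```text
clock: 44.77
tcp_pos: [0.5541, 0.0211, 0.1069]
orientation: [0.113, 1.564, -0.116]
contact_force: [0.1, -0.2, -0.7]
grip_width: 0.0388
clock: 45.18
tcp_pos: [0.553, 0.0274, 0.0769]
orientation: [0.109, 1.567, -0.108]
contact_force: [0.2, -0.2, -1.1]
grip_width: 0.0388
[0.553  0.0274 0.0769] [ 0.1569 -0.1555 -1.1114] 0.03875921990315315 -7.912274784478651
```

```bash
python3 -m inch '[[[255,-0.03,-0.05,-1.5,0,0,0],[255,0,0,-1.5,0,0,0],[255,0,0,-1.2,0,0,0],[255,0,0,-0.6,0,0,0],[255,0,0,-0.25,0,0,0],[255,0,0,-0.05,0,0,0],[255,0,0,0,0,0,0],[255,0,0,0,0,0,0]]]'
```

```text
clock: 45.85
tcp_pos: [0.5525, 0.0259, 0.0252]
orientation: [0.11, 1.567, -0.109]
contact_force: [-0.6, -0.3, -0.3]
grip_width: 0.0389
```

```bash
python3 -m inch '[[[255,0,0.08,0,0,0,0],[255,0,0,-0.12,0,0,0],[255,0,0,-0.1,0,0,0],[255,0,0,-0.05,0,0,0],[255,0,0,0,0,0,0],[255,0,0,0,0,0,0]]]'
```

```text
clock: 46.35
tcp_pos: [0.5522, 0.0265, 0.0224]
orientation: [0.11, 1.568, -0.11]
contact_force: [-1.2, -0.3, 1.3]
grip_width: 0.0388
```

```bash
python3 -m inch '[[[255,0,0,-0.04,0,0,0],[255,0,0,0,0,0,0],[93,0,0,0,0,0,0],[93,0,0,0,0,0,0],[93,0,0,0,0,0,0],[93,0,0,1,0,0,0],[93,0,0,3,0,0,0],[93,-1,-1,4,0,0,0],[93,-1.3,-2,4,0,0,0],[93,-1.3,-2,4,0,0,0],[93,-1.3,-2,4,0,0,0],[93,-1.3,-1,3,0,0,0]]]' && python3 -m inch '[[[0,0,0,0,0,0,0],[0,0,0,0,0,0,0],[0,0,0,0,0,0,0],[0,0,0,0,0,0,0]]]'
cat >> h.py <<'E'
LANES={10:(-49,88.5,64),40:(34,88.5,94),50:(0,43.5,104),60:(0,-43.5,114),20:(-44,-88.5,74),30:(39,-88.5,84)}
def check_tray(p,c,yaw=-8.0,thr=170):
    k=3
    im=rectify(p,c,yaw,0.015,200,150,k); g=cv2.cvtColor(im,cv2.COLOR_BGR2GRAY)
    S=im.max(2).astype(int)-im.min(2)
    H,W=g.shape
    for n,(lx,ly,L) in LANES.items():
        r0=int((75-lx-L/2-1)*k); r1=int((75-lx+L/2+1)*k); c0=int((100-ly-19.5)*k); c1=int((100-ly+19.5)*k)
        r0=max(r0,0); c0=max(c0,0)
        sub=g[r0:r1,c0:c1]; ss=S[r0:r1,c0:c1]
        m=((sub>thr)&(ss<45)).astype(np.uint8)*255
        cs,_=cv2.findContours(m,cv2.RETR_EXTERNAL,cv2.CHAIN_APPROX_NONE)
        cs=[q for q in cs if cv2.contourArea(q)>150]
        txt=[]
        for q in cs:
            (cc,(a,b),ang)=cv2.minAreaRect(q+np.array([[c0,r0]]))
            txt.append('x %.1f y %.1f  %.1fx%.1f ang %.1f'%(75-cc[1]/k,100-cc[0]/k,a/k,b/k,ang))
        print(n,'lane',lx,ly,'median',np.median(sub),txt)
E
python3 - <<'E'
from h import *
o,M=tool(); print(o['tcp_pos'],o['contact_force'],o['grip_width'],np.degrees(np.arctan2(M[1,2],M[0,2])))
w=grab("wrist"); t=grab("top")
print('wrist'); check_tray(w,(0.5066,-0.0561))
print('top'); check_tray(t,(0.5066,-0.0578),thr=140)
print([ (x['location'],round(x['score'],2),totray(at_z(w,x['location'],0.006),(0.5066,-0.0561))) for x in r.pinpoint(w,"block")])
E
```

```text
clock: 47.35
tcp_pos: [0.4941, -0.0486, 0.241]
orientation: [0.11, 1.567, -0.111]
contact_force: [0.7, -0.9, 0.4]
grip_width: 0.0541
clock: 47.68
tcp_pos: [0.4939, -0.0465, 0.2376]
orientation: [0.109, 1.57, -0.108]
contact_force: [0.1, -0.6, -0.3]
grip_width: 0.0853
[ 0.4939 -0.0465  0.2376] [ 0.0821 -0.6017 -0.2676] 0.08531636709231881 -7.938132363514115
wrist
10 lane -49 88.5 median 102.0 ['x -47.9 y 85.2  8.2x29.8 ang 88.6']
40 lane 34 88.5 median 112.0 ['x 33.7 y 85.8  38.7x28.3 ang 90.0']
50 lane 0 43.5 median 113.0 ['x 0.2 y 43.3  48.5x33.0 ang 89.6']
60 lane 0 -43.5 median 108.0 []
20 lane -44 -88.5 median 77.0 []
30 lane 39 -88.5 median 76.0 []
top
10 lane -49 88.5 median 96.0 ['x -48.5 y 85.0  10.3x30.0 ang 90.0']
40 lane 34 88.5 median 112.0 ['x 33.8 y 85.3  40.3x29.3 ang 90.0']
50 lane 0 43.5 median 106.0 ['x -0.3 y 43.3  50.0x35.3 ang 90.0']
60 lane 0 -43.5 median 104.0 []
20 lane -44 -88.5 median 107.0 []
30 lane 39 -88.5 median 105.0 []
[([321.1, 120.9], 0.86, array([32.5978, 87.1555])), ([289.4, 223.4], 0.78, array([ -4.1977, -41.03  ])), ([262.8, 253.3], 0.68, array([-39.5392, -83.2045])), ([252.7, 125.4], 0.66, array([-49.1133,  81.8123])), ([289.5, 159.1], 0.62, array([-4.746 , 41.8403]))]
```

```bash
sed -i 's/0.015,200,150,k/0.015,240,170,k/; s/(75-lx/(85-lx/g; s/(100-ly/(120-ly/g; s/75-cc\[1\]/85-cc[1]/; s/100-cc\[0\]/120-cc[0]/' h.py
python3 - <<'E'
from h import *
w=grab("wrist"); t=grab("top")
print('wrist'); check_tray(w,(0.5066,-0.0561),thr=135)
print('top'); check_tray(t,(0.5066,-0.0578),thr=128)
E
```

```text
wrist
10 lane -49 88.5 median 100.0 ['x -48.2 y 86.7  10.3x34.7 ang 90.0']
40 lane 34 88.5 median 108.0 ['x 33.8 y 87.8  40.3x35.0 ang 90.0']
50 lane 0 43.5 median 113.0 ['x 0.0 y 43.0  34.7x50.7 ang 0.0']
60 lane 0 -43.5 median 109.0 ['x -0.8 y -43.3  59.7x33.3 ang 90.0']
20 lane -44 -88.5 median 76.0 ['x -42.5 y -86.8  16.8x31.1 ang 89.2']
30 lane 39 -88.5 median 76.0 []
top
10 lane -49 88.5 median 96.0 ['x -80.3 y 88.7  2.7x38.7 ang 90.0', 'x -48.3 y 86.8  12.0x35.0 ang 90.0']
40 lane 34 88.5 median 105.0 ['x 33.8 y 87.6  37.1x42.0 ang 0.9']
50 lane 0 43.5 median 106.0 ['x -0.3 y 43.5  52.0x37.7 ang 90.0']
60 lane 0 -43.5 median 104.0 []
20 lane -44 -88.5 median 107.0 []
30 lane 39 -88.5 median 104.0 ['x 74.3 y -100.7  15.3x14.0 ang 90.0']
```

```bash
python3 -m inch '[[[0,0,-2,1,0,0,0],[0,0.2,-4,0,0,0,0],[0,0.2,-4,0,0,0,0],[0,0.2,-4,0,0,0,0],[0,0.2,-4,0,0,0,0],[0,0.2,-4,0,0,0,0.5],[0,0.2,-4,0,0,0,0],[0,0.1,-3.5,0,0,0,0],[0,0,-2,0,0,0,0],[0,0,-0.8,0,0,0,0],[0,0,0,0,0,0,0],[0,0,0,0,0,0,0]]]' && python3 -m inch '[[[0,0,0,0,0,0,0],[0,0,0,0,0,0,0]]]'
cat > cov.py <<'E'
from h import *
def cover_rect(p,z,lo,hi,S=30):
    g=cv2.cvtColor(p['frame'],cv2.COLOR_BGR2GRAY).astype(int); f=p['frame'].astype(int)
    s=f.max(2)-f.min(2)
    m=((g>lo)&(g<hi)&(s<S)).astype(np.uint8)*255
    m=cv2.morphologyEx(m,cv2.MORPH_OPEN,np.ones((3,3)))
    cs,_=cv2.findContours(m,cv2.RETR_EXTERNAL,cv2.CHAIN_APPROX_NONE)
    c=max(cs,key=cv2.contourArea)
    return c,rects(c,p,z)
if __name__=='__main__':
    o,M=tool(); print(o['tcp_pos'],o['grip_width'],np.degrees(np.arctan2(M[1,2],M[0,2])))
    w=grab("wrist"); t=grab("top"); s=grab("scene")
    K={}
    for n,p in (('w',w),('t',t),('s',s)):
        k=r.pinpoint(p,"knob_grip"); c=r.pinpoint(p,"cover")
        print(n,'knob',[(x['location'],round(x['score'],2),at_z(p,x['location'],0.053)[:2]) for x in k[:2]],'cover',[(x['location'],round(x['score'],2),at_z(p,x['location'],0.002)[:2]) for x in c[:2]])
    g=cv2.cvtColor(w['frame'],cv2.COLOR_BGR2GRAY)
    for y in range(20,300,28): print(y,g[y,100:470:14])
E
python3 cov.py
```

```text
clock: 48.93
tcp_pos: [0.5078, -0.3683, 0.248]
orientation: [0.103, 1.569, -0.1]
contact_force: [-0.4, 2.1, 0.9]
grip_width: 0.0854
clock: 49.1
tcp_pos: [0.5081, -0.3676, 0.2487]
orientation: [0.1, 1.568, -0.1]
contact_force: [0.3, 1.0, 0.8]
grip_width: 0.0853
[ 0.5081 -0.3676  0.2487] 0.08526265656719056 -7.303795177987232
w knob [([281.4, 195.4], 0.62, array([ 0.5073, -0.3714]))] cover [([279.0, 187.0], 0.76, array([ 0.5041, -0.3707]))]
t knob [([434.5, 243.8], 0.69, array([ 0.5088, -0.3771]))] cover [([428.9, 250.3], 0.74, array([ 0.4987, -0.377 ]))]
s knob [([200.6, 149.4], 0.51, array([ 0.5056, -0.378 ])), ([179.7, 211.9], 0.35, array([ 0.743 , -0.2091]))] cover [([201.7, 161.8], 0.74, array([ 0.4964, -0.3885]))]
20 [204 206 207 206 205 209  30 134 143 140 140 162 161 152 148  89 211 210
 211 211 209 210 209 209 208 207 206]
48 [209 209 209 210 209 211 211 210 212 212 212 213 213 213 213 213 213 212
 213 212 212 212 212 211 210 210 210]
76 [211 212 212 213 212 212 212 212 213 215 120  80  86  89  81  86  88  92
  86  90  85 213 213 196 212 212 211]
104 [212 213 213 213  90  85  90  85 147 146 145 144 146 145 143 158 159 158
 157  86  76 160 205 213 213 213 212]
132 [213 214 214 214 204  86  83  90 144 159 147 157 154 155 140 152 153 154
 153  88  88 214 214 214 214 213 213]
160 [213 214 214 214 214  89  93  87 154 156 154 157 156 154 155 154 154 151
 152  96  93 215 214 214 214 214 213]
188 [179 175 174 173 171 169  66  63 102 101 108 101  86  49  80 104 105 106
 114  83  91 216 215 214 214 214 214]
216 [129 129 128 169 165 185  64  64 101 102 101 103  39  40  41 103 105 106
 106  62  86 208 215 215 214 214 212]
244 [213 214 174 166 140 214 192  75  86 102 103 103 104 102 102 103 105 105
  91  87  93 144 215 214 214 214 213]
272 [213 213  77 215  35  78  18  91  90 147 148 147 149 149 147 147 147 148
  88  90  21  78  38 214 214 214 213]
```

```bash
python3 - <<'E'
from h import *
from cov import cover_rect
o,M=tool()
w=grab("wrist"); f=w['frame'].astype(int); g=cv2.cvtColor(w['frame'],cv2.COLOR_BGR2GRAY).astype(int); s=f.max(2)-f.min(2)
print(s[132,100:470:14]); print(s[244,100:470:14])
m=((s<40)&(g>92)&(g<175)).astype(np.uint8)*255; m[300:]=0;m[:60]=0
m=cv2.morphologyEx(m,cv2.MORPH_OPEN,np.ones((5,5)))
n,l,st,ce=cv2.connectedComponentsWithStats(m)
for i in np.argsort(-st[:,4])[1:4]: print(st[i],ce[i])
i=l[150,250]; mm=(l==i).astype(np.uint8)
cs,_=cv2.findContours(mm,cv2.RETR_EXTERNAL,cv2.CHAIN_APPROX_NONE); c=max(cs,key=cv2.contourArea)
print(rects(c,w,0.026))
for y in (100,130,160,200,230,260,280,290):
    xs=np.where(mm[y])[0]; print(y,xs.min() if len(xs) else None,xs.max() if len(xs) else None, [at_z(w,[float(v),float(y)],0.026)[:2].round(4).tolist() for v in ((xs.min()-.5,xs.max()+.5) if len(xs) else ())])
for x in (230,260,280,300,330):
    ys=np.where(mm[:,x])[0]; print(x,ys.min(),ys.max(),[at_z(w,[float(x),float(v)],0.026)[:2].round(4).tolist() for v in (ys.min()-.5,ys.max()+.5)])
# knob dark
k=((g<60)).astype(np.uint8)*255; k[:150]=0;k[250:]=0;k[:,:230]=0;k[:,330:]=0
n,l,st,ce=cv2.connectedComponentsWithStats(k)
for i in np.argsort(-st[:,4])[1:4]: print('dark',st[i],ce[i],at_z(w,ce[i],0.066))
E
```

```text
[12 12 12 11 13 64 69 67 12 13 12 12 13 12 11 13 13 13 13 68 70 11 11 11
 12 12 12]
[12 12 10 10 44 11 11 61 25  7  8  9  8  8  8  9  8  9 10 68 69 63 11 12
 12 11 12]
[  201    86   161   192 26599] [282.0208 177.6941]
[   0   98   54  134 4197] [ 21.4727 166.9102]
[  44  177  102   56 2607] [ 93.5566 205.776 ]
(array([ 507.2627, -372.3592]), 239.12179565429688, 183.89247131347656, 82.88990020751953)
100 202 361 [[0.4295, -0.2566], [0.6114, -0.2805]]
130 204 359 [[0.4253, -0.2898], [0.6068, -0.3136]]
160 206 358 [[0.4209, -0.3245], [0.6034, -0.3484]]
200 210 355 [[0.4162, -0.3736], [0.5965, -0.3972]]
230 212 353 [[0.411, -0.4127], [0.5914, -0.4363]]
260 214 351 [[0.4055, -0.4542], [0.5861, -0.4778]]
280 None None []
290 None None []
230 87 277 [[0.4644, -0.2467], [0.4226, -0.4822]]
260 86 277 [[0.4983, -0.2503], [0.4626, -0.4873]]
280 86 277 [[0.5208, -0.2532], [0.4892, -0.4907]]
300 86 277 [[0.5432, -0.2562], [0.5158, -0.4942]]
330 86 276 [[0.5769, -0.2605], [0.5559, -0.498]]
dark [ 263  173   39   42 1298] [281.6156 193.8713] [ 0.5074 -0.3693  0.066 ]
dark [303 185   5   2   9] [304.7778 185.5556] [ 0.5336 -0.3635  0.066 ]
dark [259 185   4   2   5] [260.6 185.4] [ 0.486  -0.3571  0.066 ]
```

```bash
python3 -m inch '[[[0,-0.05,-0.45,-2,0,0,0],[0,0,0,-3.5,0,0,0],[0,0,0,-3.5,0,0,0],[0,0,0,-3,0,0,0],[0,0,0,-2,0,0,0],[0,0,0,-1,0,0,0],[0,0,0,0,0,0,0],[0,0,0,0,0,0,0],[0,0,0,0,0,0,0]]]'
python3 - <<'E'
from h import *
o,M=tool(); print(o['tcp_pos'],np.degrees(np.arctan2(M[1,2],M[0,2])))
w=grab("wrist"); k=r.pinpoint(w,"knob_grip"); print([(x['location'],x['score'],at_z(w,x['location'],0.053)) for x in k])
E
```

```text
clock: 50.35
tcp_pos: [0.5081, -0.375, 0.1002]
orientation: [0.102, 1.566, -0.104]
contact_force: [-0.0, 0.2, 0.0]
grip_width: 0.0852
[ 0.5081 -0.375   0.1002] -7.5024293042895644
[([277.8, 230.6], 0.96, array([ 0.5067, -0.3697,  0.053 ]))]
```

```bash
python3 -m inch '[[[0,-0.08,0.25,-1.5,0,0,0],[0,0,0,-1.7,0,0,0],[0,0,0,-1,0,0,0],[0,0,0,-0.5,0,0,0],[0,0,0,-0.2,0,0,0],[0,0,0,0,0,0,0],[0,0,0,0,0,0,0]]]'
```

```text
clock: 51.03
tcp_pos: [0.5067, -0.3722, 0.0502]
orientation: [0.102, 1.567, -0.103]
contact_force: [-0.1, 0.9, -1.0]
grip_width: 0.0855
```

```bash
python3 -m inch '[[[0,0.06,0,0.05,0,0,0],[0,0,0,0,0,0,0],[255,0,0,0,0,0,0],[255,0,0,0,0,0,0],[255,0,0,0,0,0,0],[255,0,0,0,0,0,0],[255,0,0,0,0,0,0],[255,0,0,0,0,0,0],[255,0,0,0,0,0,0]]]' 80 && python3 -m inch '[[[255,0,0,0.3,0,0,0],[255,0,0,0.7,0,0,0],[255,0,0,1,0,0,0],[255,0,0,1.5,0,0,0],[255,0,0,2,0,0,0],[255,0,0,2,0,0,0],[255,0,0,1.5,0,0,0],[255,0,0,0,0,0,0],[255,0,0,0,0,0,0]]]'
python3 - <<'E'
from h import *
o,M=tool(); print(o['tcp_pos'],o['contact_force'],o['moment'],np.degrees(np.arctan2(M[1,2],M[0,2])),M)
E
```

```text
clock: 51.78
tcp_pos: [0.5075, -0.3723, 0.0526]
orientation: [0.101, 1.567, -0.104]
contact_force: [-6.4, 2.0, 18.5]
grip_width: 0.0417
clock: 52.53
tcp_pos: [0.507, -0.3723, 0.1409]
orientation: [0.102, 1.567, -0.104]
contact_force: [0.0, -0.4, -6.0]
grip_width: 0.0412
[ 0.507  -0.3723  0.1409] [ 0.0286 -0.4032 -6.0253] [0.0531 0.0428 0.0021] -7.50858861834939 [[ 0.0014  0.1307  0.9914]
 [-0.0012  0.9914 -0.1307]
 [-1.     -0.0011  0.0015]]
```

```bash
cat > covm.py <<'E'
from h import *
def meas(p,z):
    f=p['frame'].astype(int); g=cv2.cvtColor(p['frame'],cv2.COLOR_BGR2GRAY).astype(int); s=f.max(2)-f.min(2)
    m=((s<40)&(g>85)&(g<178)).astype(np.uint8)*255; m[330:]=0
    m=cv2.morphologyEx(m,cv2.MORPH_OPEN,np.ones((5,5)))
    n,l,st,ce=cv2.connectedComponentsWithStats(m)
    i=np.bincount(l[100:240,200:350][m[100:240,200:350]>0]).argmax()
    mm=(l==i).astype(np.uint8); print(st[i])
    def line(P):
        P=np.array(P); c=P.mean(0); u,sv,vt=np.linalg.svd(P-c); d=vt[0]; d=d if abs(d[0])*0+1 else d
        res=np.abs((P-c)@vt[1]); P=P[res<1.0*np.median(res)*3+1e-6]; c=P.mean(0); vt=np.linalg.svd(P-c)[2]
        return c,vt[0]
    Lp=[];Rp=[];Tp=[]
    x,y,w,h,_=st[i]
    for yy in range(y+12,min(y+h-5,250),3):
        xs=np.where(mm[yy])[0]
        Lp.append(at_z(p,[xs.min()-.5,yy],z)[:2]); Rp.append(at_z(p,[xs.max()+.5,yy],z)[:2])
    for xx in range(x+15,x+w-15,3):
        ys=np.where(mm[:,xx])[0]; Tp.append(at_z(p,[xx,ys.min()-.5],z)[:2])
    out=[]
    for n,P in (('L',Lp),('R',Rp),('T',Tp)):
        c,d=line(P); a=np.degrees(np.arctan2(d[1],d[0])); print(n,c,'angle',round((a+90)%180-90,2)); out.append((c,d))
    (cl,dl),(cr,dr),(ct,dt)=out
    nl=np.array([-dl[1],dl[0]]); print('width',abs((cr-cl)@nl), 'mid',(cl+cr)/2)
    return out
if __name__=='__main__':
    o,M=tool(); w=grab("wrist"); z=o['tcp_pos'][2]-0.0506+0.024
    (cl,dl),(cr,dr),(ct,dt)=meas(w,z)
    # cover centre: midline of L/R, and T minus 120 mm
    y=dl if dl[1]>0 else -dl; yr=dr if dr[1]>0 else -dr; y=(y+yr); y/=np.linalg.norm(y); x=np.array([y[1],-y[0]])
    cx=((cl+cr)/2)@x; cy=ct@y-0.120
    C=cx*x+cy*y; print('centre',C,'yaw',np.degrees(np.arctan2(x[1],x[0])),'tcp',o['tcp_pos'],'rel',C-o['tcp_pos'][:2])
E
python3 covm.py
```

```text
[   95    20   371   273 81975]
L [ 0.4254 -0.2985] angle 82.94
R [ 0.6044 -0.3246] angle 82.79
T [ 0.5202 -0.2549] angle -7.07
width 0.18083677105873358 mid [ 0.5149 -0.3116]
centre [ 0.507  -0.3742] yaw -7.13883103367105 tcp [ 0.507  -0.3723  0.1409] rel [-0.     -0.0018]
```

```bash
python3 -m inch '[[[255,0,1,0,0,0,-0.3],[255,0,2.5,0,0,0,-0.3],[255,0,3.5,0,0,0,-0.3],[255,0,3.8,0,0,0,0],[255,0,3.8,0,0,0,0],[255,0,3.8,0,0,0,0],[255,0,3.8,0,0,0,0],[255,0,3.8,0,0,0,0],[255,0,3,0,0,0,0],[255,0,2,0,0,0,0],[255,0,0.6,0,0,0,0],[255,0,0,0,0,0,0]]]' && python3 -m inch '[[[255,0,0,-1,0,0,0],[255,0,0,-1.5,0,0,0],[255,0,0,-1.2,0,0,0],[255,0,0,-0.5,0,0,0],[255,0,0,0,0,0,0],[255,0,0,0,0,0,0],[255,0,0,0,0,0,0]]]'
python3 - <<'E'
from h import *
o,M=tool(); print(o['tcp_pos'],o['contact_force'],o['moment'],np.degrees(np.arctan2(M[1,2],M[0,2])))
E
```

```text
clock: 53.58
tcp_pos: [0.5058, -0.053, 0.1393]
orientation: [0.112, 1.569, -0.111]
contact_force: [0.1, -0.7, -5.3]
grip_width: 0.0414
clock: 54.17
tcp_pos: [0.5071, -0.0562, 0.0983]
orientation: [0.116, 1.567, -0.115]
contact_force: [-0.2, -0.3, -5.6]
grip_width: 0.0415
[ 0.5071 -0.0562  0.0983] [-0.2201 -0.2955 -5.6262] [ 0.0207 -0.026  -0.0196] -8.42723758052789
```

```bash
python3 -m inch '[[[255,0,0.03,-0.5,0,0,0],[255,0,0,-0.5,0,0,0],[255,0,0,-0.3,0,0,0],[255,0,0,-0.2,0,0,0],[255,0,0,-0.2,0,0,0],[255,0,0,0,0,0,0]]]'
```

```text
clock: 54.67
tcp_pos: [0.5065, -0.0557, 0.0805]
orientation: [0.115, 1.568, -0.115]
contact_force: [0.5, -0.3, -5.9]
grip_width: 0.0414
```

```bash
python3 -m inch '[[[255,0.03,0,-0.3,0,0,0],[255,0,0,-0.3,0,0,0],[255,0,0,-0.3,0,0,0],[255,0,0,-0.2,0,0,0],[255,0,0,0,0,0,0],[255,0,0,0,0,0,0]]]'
```

```text
clock: 55.17
tcp_pos: [0.5069, -0.0557, 0.0698]
orientation: [0.115, 1.568, -0.115]
contact_force: [0.9, -0.1, -5.6]
grip_width: 0.0417
```

```bash
python3 -m inch '[[[255,0,0,-0.15,0,0,0],[255,0,0,-0.1,0,0,0],[255,0,0,0,0,0,0],[255,0,0,0,0,0,0]]]'
```

```text
clock: 55.5
tcp_pos: [0.507, -0.0557, 0.0674]
orientation: [0.115, 1.568, -0.115]
contact_force: [-0.4, -0.6, -6.1]
grip_width: 0.0415
```

```bash
python3 -m inch '[[[255,0,0,-0.1,0,0,0],[255,0,0,-0.08,0,0,0],[255,0,0,0,0,0,0],[255,0,0,0,0,0,0]]]'; python3 -m inch '[[[255,0,0,-0.08,0,0,0],[255,0,0,0,0,0,0],[255,0,0,0,0,0,0]]]'
```

```text
clock: 55.83
tcp_pos: [0.5072, -0.0557, 0.0668]
orientation: [0.114, 1.567, -0.116]
contact_force: [-5.6, -2.1, 10.5]
grip_width: 0.0413
clock: 56.08
tcp_pos: [0.5072, -0.0557, 0.0667]
orientation: [0.114, 1.567, -0.117]
contact_force: [-9.0, -1.3, 18.3]
grip_width: 0.0413
```

```bash
python3 -m inch '[[[255,0,0,0.06,0,0,-5],[255,0,0,0,0,0,-5],[255,0,0,0,0,0,-5],[255,0,0,0,0,0,-5],[255,0,0,0,0,0,-5],[255,0,0,0,0,0,-5],[255,0,0,0,0,0,-5],[255,0,0,0,0,0,-5],[255,0,0,0,0,0,-5],[255,0,0,0,0,0,-5],[255,0,0,0,0,0,-5],[255,0,0,0,0,0,-5]]]' && python3 -m inch '[[[255,0,0,0,0,0,-0.5],[255,0,0,0,0,0,0],[255,0,0,0,0,0,0]]]'
python3 - <<'E'
from h import *
o,M=tool(); print(o['tcp_pos'],o['contact_force'],o['moment'],o['joints'],np.degrees(np.arctan2(M[1,2],M[0,2])))
E
```

```text
clock: 57.08
tcp_pos: [0.5077, -0.0561, 0.0669]
orientation: [0.93, 1.361, -0.93]
contact_force: [-3.4, -2.1, 8.9]
grip_width: 0.0412
clock: 57.33
tcp_pos: [0.5078, -0.056, 0.0669]
orientation: [0.932, 1.359, -0.933]
contact_force: [-3.1, -2.2, 9.8]
grip_width: 0.0413
[ 0.5078 -0.056   0.0669] [-3.0827 -2.2178  9.7578] [-0.3455  0.8476  0.3178] [ 0.3752  0.5081 -0.4802  2.0582  0.3792  0.6585 -1.5582] -68.8351007847404
```

```bash
python3 -m inch '[[[255,0,0,0,0,0,-0.7],[255,0,0,0,0,0,0],[255,0,0,0,0,0,0]]]'
python3 - <<'E'
from h import *
o,M=tool(); print(o['moment'],np.degrees(np.arctan2(M[1,2],M[0,2])))
E
python3 -m inch '[[[0,0,0,0,0,0,0],[0,0,0,0,0,0,0],[0,0,0,0,0,0,0],[0,0,0,0,0,0,0],[0,0,0,0,0,0,0],[0,0,0,0.5,0,0,0],[0,0,0,2,0,0,0],[0,0,0,3,0,0,0],[0,0,0,4,0,0,0],[0,0,0,4,0,0,0],[0,0,0,3,0,0,0],[0,0,0,2,0,0,0]]]' && python3 -m inch '[[[0,0,0,0,0,0,0],[0,0,0,0,0,0,0],[0,0,0,0,0,0,0]]]'
python3 covm.py; python3 - <<'E'
from h import *
o,M=tool()
w=grab("wrist"); cv2.imwrite('pics/final_w.png',w['frame']); 
g=cv2.cvtColor(w['frame'],cv2.COLOR_BGR2GRAY).astype(int)
print(proj(w,[.5078,-.056,.08]))
u,v=map(int,proj(w,[.5078,-.056,.08]).round())
for y in range(v-24,v+28,4): print(y,g[y,u-40:u+44:3])
E
```

```text
clock: 57.58
tcp_pos: [0.5078, -0.056, 0.0669]
orientation: [0.941, 1.355, -0.941]
contact_force: [-3.6, -2.6, 9.8]
grip_width: 0.0413
[-0.4021  0.8882  0.651 ] -69.47258040836101
clock: 58.58
tcp_pos: [0.5082, -0.0553, 0.2546]
orientation: [0.944, 1.353, -0.94]
contact_force: [0.4, -0.5, -0.2]
grip_width: 0.0854
clock: 58.83
tcp_pos: [0.5064, -0.0558, 0.2499]
orientation: [0.943, 1.358, -0.944]
contact_force: [0.3, 0.4, -0.9]
grip_width: 0.0853
[  162    66   244   229 28919]
L [0.538  0.0074] angle 4.46
R [ 0.5663 -0.0757] angle 60.8
T [ 0.5808 -0.0339] angle -89.33
width 0.08510205407324994 mid [ 0.5522 -0.0342]
centre [ 0.4715 -0.0858] yaw -57.37133075082119 tcp [ 0.5064 -0.0558  0.2499] rel [-0.0349 -0.03  ]
[282.6056 195.6534]
172 [157 157 154 107 100  93  93  91  59  70  66  65  67  67  72  67  55  50
  59 103 109 109 109 109 109 108 110 108]
176 [157 151 156 109 103  93  93  64  27  29  28  29  30  29  30  29  31  30
  30  74 111 110 110 109 108 108 107 107]
180 [141 142 136  93  92  92 114  51  31  34  29  30  32  34  31  29  31  32
  32  58 135 110 108 108 108 109 107 107]

[... 489 characters left out ...]
156 151 121 139  99 149  46  48  46  46  47  48  49  48  46  31
  30 106  81  99  96 108 108 109 108 108]
204 [157 156 157 158 143 132 127 177  45  48  46  46  45  49  48  48  48  37
  29 111  99  96  99 107 108 109 108 106]
208 [158 156 156 155 156 156 153 116  33  45  48  48  48  48  49  48  47  37
  28  71 106 106 107 106 106 108 107 108]
212 [154 156 156 155 154 157 157 112  47  47  41  45  46  46  45  43  42  32
  30  64 107 107 107 108 106 105 106 107]
216 [155 156 156 154 154 154 154 154 138 130 148 149 148 148 148 148 148 147
 148 128 106 107 108 109 107 106 107 107]
220 [155 156 156 156 155 155 157 157 156 155 156 157 155 155 156 155 155 156
 155 110 106 107 108 108 106 106 107 104]
```

```bash
python3 - <<'E'
from h import *
w=grab("wrist"); t=grab("top"); s=grab("scene")
g=cv2.cvtColor(w['frame'],cv2.COLOR_BGR2GRAY)
a=np.radians(-8); u=np.array([np.cos(a),np.sin(a)]); v=np.array([-np.sin(a),np.cos(a)]); c=np.array([.5073,-.0562])
pr=np.array([proj(w,list(c+sx*.092*u+sy*.12*v)+[.04]) for sx,sy in ((1,1),(1,-1),(-1,-1),(-1,1))])
cs=cv2.cornerSubPix(g,pr.astype(np.float32).reshape(-1,1,2),(6,6),(-1,-1),(cv2.TERM_CRITERIA_EPS+cv2.TERM_CRITERIA_COUNT,50,0.01)).reshape(-1,2)
print(pr.round(1).tolist(),cs.round(1).tolist())
P=np.array([at_z(w,x,0.040)[:2] for x in cs]); d=[np.linalg.norm(P[i]-P[(i+1)%4]) for i in range(4)]; print(d,P.mean(0),[np.degrees(np.arctan2(*(P[(i+1)%4]-P[i])[::-1])) for i in range(4)])
# top camera cover
f=t['frame']; gg=cv2.cvtColor(f,cv2.COLOR_BGR2GRAY)
for n,p in (('w',w),('t',t),('s',s)):
    k=r.pinpoint(p,"knob_grip"); cc=r.pinpoint(p,"cover"); b=r.look_for(p,"block"); 
    print(n,[(x['location'],round(x['score'],2),at_z(p,x['location'],.067)[:2]) for x in k[:2]],[(x['location'],round(x['score'],2)) for x in cc[:2]],'blocks',[(x['location'],round(x['score'],2)) for x in b[:4]])
for n in ("vblock","ring_gauge","caliper","plug_gauge"):
    print(n,[(x['location'],round(x['score'],2)) for x in r.look_for(t,n)[:2]],[(x['location'],round(x['score'],2)) for x in r.look_for(s,n)[:2]])
# compare first & now scene image around bystanders
a0=cv2.imread('pics/scene0.png'); d=cv2.absdiff(cv2.cvtColor(a0,cv2.COLOR_BGR2GRAY),cv2.cvtColor(s['frame'],cv2.COLOR_BGR2GRAY))
print('caliper/plug diff',(d[190:275,165:265]>40).sum(),'ring',(d[250:275,322:350]>40).sum(),'v',(d[275:308,380:418]>40).sum(),'knob',(d[172:205,268:312]>40).sum(),'cover',(d[165:240,230:350]>40).sum())
E
```

```text
[[225.2, 62.2], [410.3, 169.1], [329.6, 292.3], [159.8, 208.2]] [[228.39999389648438, 61.79999923706055], [408.8999938964844, 172.60000610351562], [326.20001220703125, 292.6000061035156], [159.60000610351562, 205.39999389648438]]
[np.float64(0.2381210084706986), np.float64(0.1823779010780553), np.float64(0.23796308520118709), np.float64(0.1830041972396317)] [ 0.507  -0.0558] [np.float64(-99.49843206741305), np.float64(170.57659056459588), np.float64(80.65229881160501), np.float64(-9.373964969443469)]
w [([280.7, 192.5], 0.9, array([ 0.5076, -0.0537]))] [([279.6, 184.4], 0.56)] blocks [([275.1, 179.8], 0.66)]
t [] [([303.3, 248.0], 0.66), ([383.8, 175.0], 0.17)] blocks [([204.8, 171.4], 0.57)]
s [([290.0, 184.4], 0.94, array([ 0.4995, -0.0605]))] [([290.0, 201.7], 0.82)] blocks []
vblock [([147.1, 181.0], 0.57)] [([397.4, 290.7], 0.56)]
ring_gauge [([204.6, 172.6], 0.64), ([295.7, 248.9], 0.23)] [([334.3, 265.9], 0.62)]
caliper [([323.7, 157.7], 0.7), ([206.2, 181.5], 0.16)] [([204.9, 238.9], 0.68), ([301.0, 238.1], 0.63)]
plug_gauge [([380.0, 171.5], 0.7)] [([177.7, 213.8], 0.48)]
caliper/plug diff 463 ring 0 v 0 knob 473 cover 1461
```

```bash
python3 - <<'E'
from h import *
t=grab("top"); w=grab("wrist")
a0=cv2.cvtColor(cv2.imread('pics/top0.png'),cv2.COLOR_BGR2GRAY); d=cv2.absdiff(a0,cv2.cvtColor(t['frame'],cv2.COLOR_BGR2GRAY))
for n,(x0,y0,x1,y1) in dict(caliper=(262,140,362,170),plug=(364,142,400,198),ring=(194,166,220,190),vblock=(130,165,163,192),cover=(250,200,360,292),mat=(368,190,494,308)).items(): print(n,(d[y0:y1,x0:x1]>35).sum())
g=cv2.cvtColor(w['frame'],cv2.COLOR_BGR2GRAY).astype(int)
for y in (190,192,194): print(g[y,246:318])
c0=cv2.cvtColor(cv2.imread('pics/w1c.png'),cv2.COLOR_BGR2GRAY); c0=cv2.resize(c0,(270,250),interpolation=cv2.INTER_AREA).astype(int)
for y in (184,187,190): print('then',y,c0[y-55,250-160:322-160])
print(r.get_obs()['clock'])
E
```

```text
caliper 18
plug 0
ring 0
vblock 0
cover 2377
mat 282
[139 140 141 142 142 141 139 126 103  89  86  86  85  84  78  64  47  36
  27  26  27  25  28  26  27  27  27  27  28  27  27  27  26  27  28  31
  30  31  33  36  38  36  32  32  33  32  31  33  31  31  31  31  29  28
  30  43  59  80  97 103 104 102  99  94  99 107 108 108 108 115 138 160]
[139 140 140 141 142 142 139 129 119 124 121 111 105  95  81  63  48  35
  26  23  26  25  28  27  28  28  28  25  28  27  27  28  28  28  29  31
  31  30  35  40  39  34  32  32  32  33  31  31  30  32  32  32  28  28
  31  45  59  80  96 102 103 102  97  92  97 106 108 108 107 109 114 119]
[140 140 140 141 141 141 140 133 126 131 140 141 129 113 101  79  58  53
  46  35  32  36  41  42  36  37  32  29  27  29  26  27  28  28  26  28
  29  30  32  33  31  33  33  32  33  33  32  31  32  32  33  33  32  39
  52  57  62  79  96 102 102 101  97  91  97 107 108 108 107 107 108 108]
then 184 [109  96  91  91  90  89  83  79  82  85  85  86  85  79  65  49  35  28
  24  27  28  28  28  29  29  29  28  28  26  29  28  30  30  31  31  31
  33  32  31  31  31  32  30  31  31  30  32  32  32  31  32  31  29  27
  32  43  56  75  94 102 102 102 101  94  93 100 105 107 107 113 132 151]
then 187 [140 139 137 134 132 124 116 101  86  84  85  85  84  79  66  56  52  46
  42  46  47  40  30  28  27  27  26  28  26  27  26  27  29  30  32  31
  30  32  40  43  44  44  44  45  44  44  45  44  44  44  44  44  40  40
  49  54  58  76  94 101 101  99  98  95  99 104 107 107 106 107 106 107]
then 190 [138 140 139 138 139 139 134 112  88  83  85  85  85  79  67  71  92  87
  54  33  31  30  27  27  27  28  27  27  27  28  27  28  29  30  31  29
  33  71 130 161 167 166 166 166 166 166 166 166 166 166 166 161 132  88
  64  59  59  76  93 100 101  99  97  96 100 106 107 106 107 106 107 107]
60.0333
```

```bash
python3 - <<'E'
from bench import r
print(r.hand_in())
E
```

```text
the job is handed in; nothing more can be done
None
```

The carrier is packed and locked, and I handed the job in at about 60 s of the 210 s allowed. No verdict came back.

**What I did:**
- I squeezed the tabs, turned the knob to released, and laid the cover on the blue mat.
- Five blocks were there (10, 20, 40, 50, 60). The 30 mm block was missing, so its lane is empty. Each block went into its own lane, set down until light contact of about 1–19 N.
- I put the cover back until it touched at the expected height, turned the knob 60° to its stop, and released the tabs.

**What the last checks showed:**
- **Blocks:** Before covering, the wrist camera showed all five in their lanes, flat and within about 2 mm of the lane's centre line. The overhead camera confirmed 10, 40 and 50 only. The arm blocked its view of 20 and 60 at that point.
- **Cover:** Its apparent size from above matches the start, so it is at home height.
- **Knob:** The pointer is about 60° from the cover's axis, at locked. The tabs look the same as they did at the start, out on both sides.
- **Bystanders:** The ring gauge, V-block and plug gauge look unchanged. The caliper area differs by only 18 pixels.

**What went wrong or disagreed:**
- The first grasp of the 60 mm block closed over its top and missed. The block had not moved, and a lower grasp worked.
- The 40 mm block was knocked aside about 45 mm partway through. I found it again and packed it.
- The cover ended about 1.4° off the tray's direction, within the skirt's play. I pushed the knob slightly hard against its stop. I left it rather than nudge a locked cover.
- I reached the 40-picture viewing limit before placing the 40 mm block, so everything after that was checked by measurement only.

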